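# Get the stamp from behind the crayon tins

### The arm

A 6-joint arm with a two-finger parallel gripper is mounted at the origin on the work surface. World frame = base frame: x ahead of the robot, y to its left, z up, the work surface at z = 0. Lengths are in m, angles in rad, forces in N, time in s.
With the tool pointing down it reaches from about 0.3 to 0.875 m from the base axis. Payload 6.4 kg.
Tool frame: the origin (TCP) lies at the very end of the fingers, on their centre line; the grasp point (between the pads) lies 19 mm behind it; y points along the fingers, x is the direction in which the jaws open and shut, and the axes are right-handed (so a half turn about y gives the same grasp; the last joint's range is limited). The gripper opens to 88 mm and grips with 3 to 60 N. Pads are 18 mm wide; open, the fingers measure 123 mm over their backs; the gripper's body (75 mm by 187 mm) begins 45 mm behind the grasp point.
Start: joints at [-1.508, 0.181, 1.607, -0, 1.354, -0.206], TCP at [0.153, -0.554, 0.239] pointing down, gripper open.
Joint ranges: [-2.99, 2.99], [-0.89, 2.07], [0.3, 2.58], [-1.14, 4.28], [0, 2.63], [-3.12, 3.12]. Speed limits (rad/s): [2.57, 2.57, 3.01, 3.14, 3.14, 3.14].

### API

Orientations are given as a rotation vector (axis times angle).
In Python, from rig import status, imaging, ctrl gives the robot as it stands.
- The arm moves only by the shell command python3 -m creep 'ROWS' [FORCE]. ROWS is JSON, a list of rows, each an object of numbers: "claw": the opening, from -1 (shut) to 1 (fully open); "x", "y", "z": the shift along the tool's x, y, z in mm; "wx", "wy", "wz": the turn, a rotation vector about the tool's x, y, z in degrees. A call has exactly 8 rows; each row is the pose to reach, as a shift and turn from the pose commanded when the call began, along the tool's axes at that moment; what a row does not reach only later rows make up. A row lasts 1/8 s, in which the tool goes at most 62.5 mm and 10.7 degrees, less where a joint would pass 70% of its speed; a pose out of reach is approached as far as the arm can. A call with a gripper value outside its range is refused whole. The fingers move at their own pace and stop on an object; FORCE is the grip in N (left out, the last holds). Time passes only in rows, so rows that repeat a pose let the fingers close, or fill a call up. It gives the time, the measured TCP pose, the force and the opening at its end, in the units of the state.
- status.state(): the state, without advancing time (a new reading comes with each control period).
- imaging.read_camera(name): name is "scene" or "top" or "wrist"; returns a dict with "color" (400x640x3 uint8, blue, green, red), "range_z" (400x640 float32, m along the optical axis (not along the pixel's ray), 0 where there is no reading), "intrinsics" (3x3 intrinsics, pixels), "rvec" (rotation vector, rad) and "tvec" (3), from world to camera coordinates, as OpenCV has them. Camera axes: x right, y down, z forward; pixel columns grow to the right and rows downward; lengths in m; the calibration is good to about 2 mm. A picture is of the moment at which its call begins.
- ctrl.sign_off(): hands the job in, once; it reports no verdict.
The state is a dict: "t": time; "joints": joint angles; "joint_velocities": joint speeds; "tau": joint torques, N m; "ee_pos": TCP position; "eef_rot": TCP orientation; "force": force on the tool from outside, world axes, zero at the start; "wrist_torque": the same for the moment, N m; "width": finger opening in m.
Only numpy, scipy, OpenCV 4.12 (cv2) and the standard library are available. Lean on these libraries where they do the work, as an engineer would, in place of code of your own. Each camera call takes 0.05 s, during which the arm holds its last target.

### The job

First clear all three crayon tins off the cork mat and stand them on the yellow board, leaving the stamp where it is; then fetch the stamp from behind where they stood and set it upright in the middle of the ink pad. Finally, with the stamp left standing on the pad, put every tin back upright on the middle of the coaster of its own colour. Don't topple a tin, and don't shove the mug about or tip it.

Things in the scene. Friction and masses are not known exactly. Their poses are not given: they have to be found in the camera images.
- tin_red: the red crayon tin: an upright closed red cylinder, 52 mm in diameter, 150 mm high, about 0.18 kg, with a pale paper band low on its side and a small pale dot on its lid; loose. Origin at the centre of its underside, z up its axis. At the start it stands on the red coaster. Grip it by the upper half of its side, from above.
- tin_green: the green crayon tin: an upright closed green cylinder, 52 mm in diameter, 150 mm high, about 0.18 kg, with a pale paper band low on its side and a small pale dot on its lid; loose. Origin at the centre of its underside, z up its axis. At the start it stands on the green coaster. Grip it by the upper half of its side, from above.
- tin_blue: the blue crayon tin: an upright closed blue cylinder, 52 mm in diameter, 150 mm high, about 0.18 kg, with a pale paper band low on its side and a small pale dot on its lid; loose. Origin at the centre of its underside, z up its axis. At the start it stands on the blue coaster. Grip it by the upper half of its side, from above.
- coaster_red: the red coaster: a flat fixed red disc, 76 mm in diameter, 5 mm thick, lying on the 6 mm cork mat. Origin at the centre of its underside, so its upper face is at z = +5 mm. The three coasters lie in a row across the near side of the mat, about 90 mm apart, in any order of colours.
- coaster_green: the green coaster: a flat fixed green disc, 76 mm in diameter, 5 mm thick, lying on the 6 mm cork mat. Origin at the centre of its underside, so its upper face is at z = +5 mm. The three coasters lie in a row across the near side of the mat, about 90 mm apart, in any order of colours.
- coaster_blue: the blue coaster: a flat fixed blue disc, 76 mm in diameter, 5 mm thick, lying on the 6 mm cork mat. Origin at the centre of its underside, so its upper face is at z = +5 mm. The three coasters lie in a row across the near side of the mat, about 90 mm apart, in any order of colours.
- stamp: the hand stamp: a wooden block 54 x 44 x 22 mm (x, y, z) with a black rubber sole and, on its middle, an upright round purple handle 30 mm in diameter reaching 65 mm above the underside; about 0.12 kg; loose. Origin at the centre of its underside, z up. At the start it stands on the cork mat close behind the row of tins, seen from the robot.
- inkpad: the ink pad: a fixed flat aluminium tin 112 x 96 mm (x, y) with a black pad 96 x 80 mm, the pad's upper face 16 mm above the underside. Origin at the centre of its underside, z up. It lies to one side of the cork mat, left or right; a white and orange glue stick (88 mm high) stands nearby and a pair of scissors lies nearby.
- board: the yellow board: a fixed flat sheet 290 x 120 mm (x, y), 6 mm thick, long side (its x) roughly away from the robot, lying free of other things on the other side of the mat from the ink pad. Origin at the centre of its underside, so its upper face is at z = +6 mm. There is room on it for the three tins in a row along its x, 90 mm apart.
- mug: a white mug, rim 66 mm in diameter, 82 mm high, with a handle on its +y side; loose; a bystander that stands on the far left corner of the cork mat, near the stamp. Origin at the centre of its underside.

How it is judged:
By the outcome, as a careful person would: the job done as asked, in the order asked, and still so for the second after the job is handed in, with the robot touching nothing.
It also fails if it takes over 147 s, if anything falls off the work surface, if the arm or the gripper's body presses on something with over 40 N, if the wrist force passes 120 N, or if a joint passes its speed limit or range.

## Working session

There is one attempt and no reset: what is moved stays moved. The work goes in short steps, Python scripts to look and compute and a shell command to move; the robot and the scene stay as the last step left them, time stands still between calls to the robot, and variables do not carry over. Pictures are saved under pics/ and viewed, and the job is handed in when it is done.

```bash
ls; mkdir -p pics; python3 - <<'E'
from rig import status, imaging
import cv2
print(status.state())
for n in("scene","top","wrist"):
    d=imaging.read_camera(n); cv2.imwrite(f"pics/{n}0.png",d["color"]); print(n,d["intrinsics"].tolist(),d["rvec"],d["tvec"])
E
```

```text
pics
{'t': 0.0, 'joints': array([-1.50825263e+00,  1.81551846e-01,  1.60798075e+00, -9.23077357e-06,
        1.35380436e+00, -2.06333226e-01]), 'joint_velocities': array([ 9.66308082e-04, -9.36709254e-05, -2.40573401e-05, -7.25653231e-04,
        6.44692022e-04,  6.38904263e-04]), 'tau': array([ 2.60089637e-04, -4.33865476e+01, -3.41852975e+01,  7.01613561e-02,
        3.85746814e-02, -1.23753739e-04]), 'ee_pos': array([ 0.15271001, -0.55380193,  0.23781724]), 'eef_rot': array([-1.3231237 ,  1.00963571, -1.00772399]), 'force': array([ 0.00158886,  0.40697954, -0.14126709]), 'wrist_torque': array([ 0.00515786, -0.01348737, -0.00046518]), 'width': 0.08792727115338422}
scene [[470.9733120664107, 0.0, 330.3704422055406], [0.0, 470.9733120664107, 199.2981522601036], [0.0, 0.0, 1.0]] [ 1.39747617  1.90630914 -0.99631034] [ 0.15924712 -0.21879063  1.60691395]
top [[432.0331650214984, 0.0, 322.0336759150757], [0.0, 432.0331650214984, 204.08422263320284], [0.0, 0.0, 1.0]] [ 2.15715659 -2.0970262   0.1599105 ] [-0.0079669   0.53943963  0.9235926 ]
wrist [[331.64028323884014, 0.0, 319.28972991855767], [0.0, 331.64028323884014, 198.2379297092028], [0.0, 0.0, 1.0]] [-2.31397586  1.76304487  0.2482521 ] [-0.57362025 -0.03787724  0.38824572]
```

View pics/scene0.png

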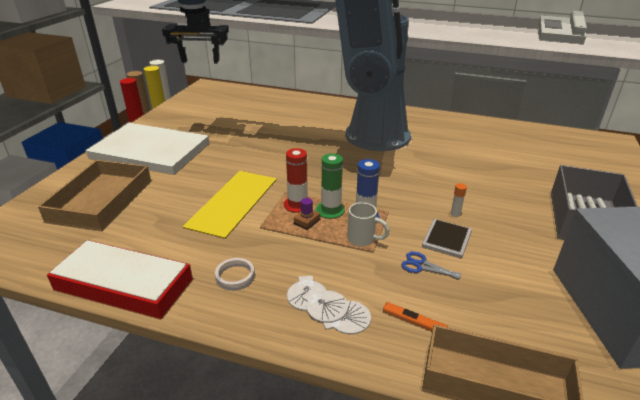

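View pics/top0.png

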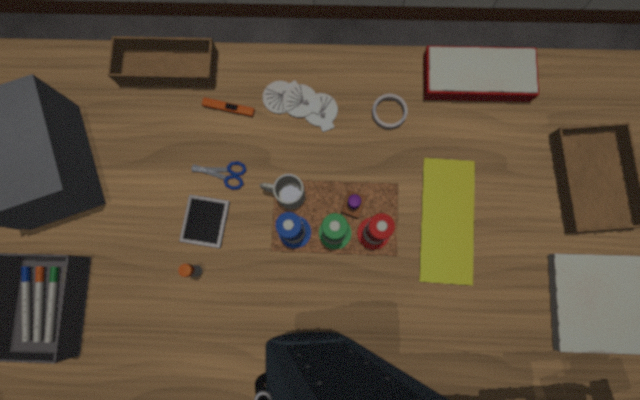

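The scene picture shows the red, green and blue tins at about (297,180), (332,185) and (368,190). The stamp is at (306,213) behind red and green, and the mug at (363,225). The ink pad is to the robot's left at (447,237) and the yellow board to its right at (232,203). The top view agrees. Next I measure positions.

```bash
cat > h.py <<'E'
from rig import status, imaging
import cv2, numpy as np
from scipy.spatial.transform import Rotation as R
def cloud(n):
    d=imaging.read_camera(n); K=d["intrinsics"]; z=d["range_z"]
    v,u=np.indices(z.shape)
    P=np.stack([(u-K[0,2])/K[0,0]*z,(v-K[1,2])/K[1,1]*z,z],-1)
    M=cv2.Rodrigues(np.array(d["rvec"]))[0]
    W=(P-np.array(d["tvec"]).ravel())@M
    W[z<=0]=np.nan
    return d["color"],W,d
HS={'red':[(0,8),(172,180)],'green':[(45,85)],'blue':[(105,125)],'yellow':[(24,34)],'purple':[(128,160)]}
def mask(c,name,smin=110,vmin=40):
    h=cv2.cvtColor(c,cv2.COLOR_BGR2HSV); m=np.zeros(h.shape[:2],bool)
    for a,b in HS[name]: m|=(h[...,0]>=a)&(h[...,0]<=b)
    return m&(h[...,1]>smin)&(h[...,2]>vmin)
def box(p): 
    r=cv2.minAreaRect((p[:,:2]*1000).astype(np.float32)); return [round(q,1) for q in (*r[0],*r[1],r[2])]
def st():
    s=status.state(); print('t',round(s['t'],2),'pos',np.round(s['ee_pos']*1000,1),'F',np.round(s['force'],1),'w',round(s['width']*1000,1)); print(np.round(R.from_rotvec(s['eef_rot']).as_matrix(),3)); print('j',np.round(s['joints'],3))
def tins(n,roi=lambda W:(W[...,0]>.2)&(W[...,0]<.8)&(abs(W[...,1])<.35),zmin=.1):
    c,W,d=cloud(n)
    for k in('red','green','blue'):
        for nm,lo,hi in(('lid',.152,.172),('coaster',.008,.0145)):
            m=mask(c,k)&roi(W)&(W[...,2]>lo)&(W[...,2]<hi); p=W[m]
            if len(p)<8: continue
            ce,r=cv2.minEnclosingCircle((p[:,:2]*1000).astype(np.float32))
            print(n,k,nm,len(p),'circ',np.round(ce,1),round(r,1),'mean',np.round(p.mean(0)*1000,1))
    return c,W,d
E
python3 - <<'E'
from h import *
st()
for n in('top','scene'):
    c,W,d=tins(n)
    m=mask(c,'yellow')&(W[...,2]<.02)&(W[...,2]>-.01)&(abs(W[...,1])<.4); p=W[m]; print('board',len(p),box(p),p[:,2].mean())
    m=mask(c,'purple',60)&(W[...,2]>.03)&(W[...,2]<.09)&(W[...,0]>.3)&(abs(W[...,1])<.3); p=W[m]; print('purple',len(p),np.round(p.min(0),4),np.round(p.max(0),4),p.mean(0)); q=p[p[:,2]>.064]; print(len(q),box(q),q.mean(0))
    x,y,z=W[...,0],W[...,1],W[...,2]
    dk=c.max(-1)<60
    m=dk&(z>.008)&(z<.025)&(y>.1)&(y<.4)&(x>.35)&(x<.65); p=W[m]; print('pad',len(p),box(p),p[:,2].mean())
    m=(z>.07)&(z<.1)&(x>.4)&(x<.7)&(y>.03)&(y<.2)&(c.max(-1).astype(int)-c.min(-1)<40); p=W[m]; print('mug',len(p),box(p),np.round(np.r_[p.min(0),p.max(0)],3))
    m=(z>.07)&(z<.1)&(y>.2)&(y<.35)&(x>.3)&(x<.5); p=W[m]; print('glue',len(p),p.mean(0))
E
```

```text
t 0.15 pos [ 152.7 -554.   238. ] F [-0.  -0.1 -0.4] w 88.1
[[ 0.266 -0.     0.964]
 [-0.964  0.001  0.266]
 [-0.001 -1.     0.   ]]
j [-1.508  0.181  1.608 -0.     1.354 -0.206]
top red lid 448 circ [ 480.  -112.8] 25.9 mean [ 479.1 -112.2  160.2]
top red coaster 257 circ [617.8  39.8] 240.4 mean [473.2 -98.7  10.6]
top green lid 297 circ [476.  -20.9] 24.9 mean [475.8 -20.7 160.2]
top green coaster 85 circ [477.5 -23.4] 33.3 mean [460.2 -27.1  10.5]
top blue lid 402 circ [477.2  69.7] 25.7 mean [475.8  68.9 160.3]
top blue coaster 247 circ [543.  139.1] 128.9 mean [515.7 108.1  10.2]
board 6544 [590.8, -6.2, 749.4, 307.1, 75.2] 0.005347795503066686
purple 139 [ 0.5304 -0.0762  0.0314] [ 0.5597 -0.0497  0.0758] [ 0.54395931 -0.06283187  0.0690628 ]
130 [544.2, -62.9, 26.9, 26.2, 2.0] [ 0.54434252 -0.06337921  0.0701293 ]
pad 1298 [520.5, 233.1, 147.3, 271.8, 42.8] 0.015255703654084764
mug 329 [529.0, 72.2, 147.2, 82.2, 26.2] [0.452 0.043 0.07  0.597 0.14  0.098]
glue 167 [0.38419598 0.28839204 0.08537986]
scene red lid 185 circ [ 481.9 -109.7] 29.2 mean [ 487.2 -108.6  159.1]
scene red coaster 95 circ [ 492.2 -117.7] 34.9 mean [ 504.1 -119.8   10.8]
scene green lid 179 circ [477.8 -18. ] 28.7 mean [486.1 -16.6 158.8]
scene green coaster 164 circ [480.7 -22.1] 38.4 mean [495.5 -18.3  10.8]
scene blue lid 189 circ [479.7  72.3] 28.0 mean [485.7  72.5 159.1]
scene blue coaster 87 circ [552.7 165. ] 110.2 mean [609.1 211.1   9.1]
board 2856 [443.5, -216.6, 351.0, 454.2, 33.8] 0.005172702138401318
purple 160 [ 0.4956 -0.0892  0.0395] [ 0.5654 -0.0481  0.0728] [ 0.55326    -0.06029779  0.06082746]
79 [548.2, -62.0, 30.0, 24.4, 19.9] [ 0.55004406 -0.06133434  0.06918564]
pad 715 [502.0, 281.4, 75.3, 94.5, 83.0] 0.015302689036834826
mug 645 [539.6, 80.5, 123.8, 82.1, 23.6] [0.476 0.047 0.07  0.601 0.142 0.1  ]
glue 115 [0.39211262 0.29330099 0.08204961]
```

```bash
python3 - <<'E'
from h import *
def big(m):
    n,l,s,_=cv2.connectedComponentsWithStats(m.astype(np.uint8)); return l==1+np.argmax(s[1:,4])
for n in('top','scene'):
    c,W,d=cloud(n); x,y,z=W[...,0],W[...,1],W[...,2]
    m=big(mask(c,'yellow')&(z<.02)&(z>-.01)&(y>-.4)&(y<-.1)&(x>.2)); print('board',m.sum(),box(W[m]))
    for t in(45,60,75):
        m=big((c.max(-1)<t)&(z>.008)&(z<.025)&(y>.2)&(y<.36)&(x>.42)&(x<.6)); print('pad',m.sum(),box(W[m]))
    m=(z>.02)&(z<.034)&(x>.5)&(x<.6)&(y>-.12)&(y<0); print('block',m.sum(),box(W[m]),np.round(W[m].min(0),3),np.round(W[m].max(0),3))
    m=(z>.02)&(z<.09)&(y>.17)&(y<.38)&(x>.3)&(x<.65); print('tall near pad',np.round(W[m].min(0),3),np.round(W[m].max(0),3))
    if n=='scene': cv2.imwrite('pics/a.png',cv2.resize(c[140:260,200:480],None,fx=2.8,fy=2.8,interpolation=cv2.INTER_CUBIC))
    else: cv2.imwrite('pics/b.png',cv2.resize(c[160:300,170:410],None,fx=3.3,fy=3.3,interpolation=cv2.INTER_CUBIC))
E
```

```text
board 6553 [518.8, -283.5, 121.5, 293.3, 87.6]
pad 1208 [499.1, 279.8, 75.5, 89.2, 83.0]
pad 1280 [498.3, 280.8, 78.2, 92.5, 81.8]
pad 1357 [499.0, 280.5, 80.4, 94.0, 82.6]
block 278 [545.0, -64.3, 43.9, 53.9, 72.4] [ 0.513 -0.092  0.021] [ 0.575 -0.036  0.033]
tall near pad [0.37  0.239 0.02 ] [0.541 0.304 0.09 ]
board 2840 [517.2, -284.2, 129.4, 295.4, 87.6]Traceback (most recent call last):
  File "<stdin>", line 8, in <module>
  File "<stdin>", line 3, in big
    return _wrapfunc(a, 'argmax', axis=axis, out=out, **kwds)
    return bound(*args, **kwds)
ValueError: attempt to get argmax of an empty sequence
```

View pics/b.png

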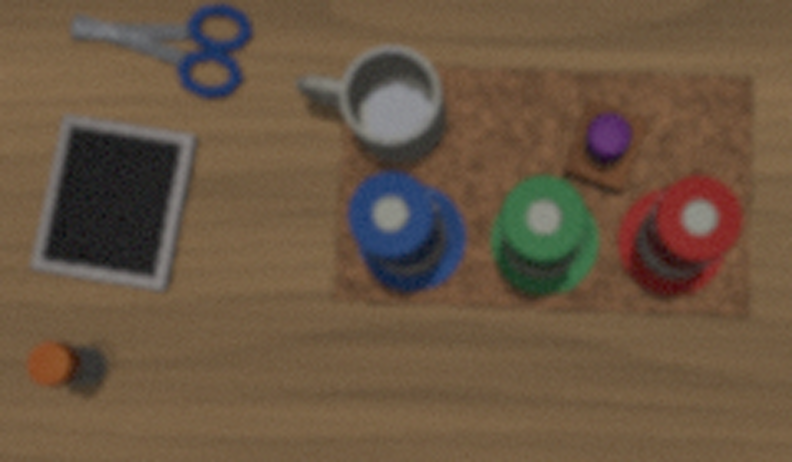

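Top-view sizes match the given ones: board 121x293 mm, pad 80x94 mm, stamp block 44x54 mm. The estimated centres and yaws are:
- **Board:** (519,-284), yaw about -2.4°.
- **Pad:** (499,280), yaw about -7.5°.
- **Stamp:** (545,-64), yaw about -17.5°.

Red is nearest the board. I move over red first, with the jaws along world x.

```bash
cat >> h.py <<'E'
def to(x,y,z,yaw=0):
    """shift needed in current tool axes to reach world mm target, tool x at yaw deg, tool y down"""
    s=status.state(); A=R.from_rotvec(s['eef_rot']); d=np.array([x,y,z])-s['ee_pos']*1000
    T=R.from_euler('z',yaw,degrees=True)*R.from_matrix([[1,0,0],[0,0,1],[0,-1,0]])
    print('xyz',np.round(A.inv().apply(d),1),'w',np.round((A.inv()*T).as_rotvec(degrees=True),2))
E
python3 -m creep '[{"claw":1,"x":-15,"z":20,"wy":-4},{"claw":1,"x":-40,"z":50,"wy":-9},{"claw":1,"x":-65,"z":82,"wy":-14},{"claw":1,"x":-90,"z":114,"wy":-19.5},{"claw":1,"x":-115,"z":146,"wy":-25},{"claw":1,"x":-140,"z":178,"wy":-30},{"claw":1,"x":-165,"z":210,"wy":-36},{"claw":1,"x":-170,"z":216,"wy":-37}]' 25; python3 -c "
from h import *
st();to(480,-111.5,225)"
```

```text
t 0.35 pos [ 152.7 -554.2  238.5] F [-0.5 -0.4 -0.1] w 87.8
[[ 0.266 -0.     0.964]
 [-0.964  0.     0.266]
 [-0.    -1.     0.   ]]
j [-1.508  0.181  1.607 -0.     1.354 -0.206]
xyz [-339.9   13.7  433.1] w [-2.00e-02 -7.46e+01 -2.00e-02]validation failed for argument at $[0]...
```

```bash
python3 -m creep '[{"claw":1,"x":-15,"y":0,"z":20,"wx":0,"wy":-4,"wz":0},{"claw":1,"x":-40,"y":0,"z":50,"wx":0,"wy":-9,"wz":0},{"claw":1,"x":-65,"y":0,"z":82,"wx":0,"wy":-14,"wz":0},{"claw":1,"x":-90,"y":0,"z":114,"wx":0,"wy":-19.5,"wz":0},{"claw":1,"x":-115,"y":0,"z":146,"wx":0,"wy":-25,"wz":0},{"claw":1,"x":-140,"y":0,"z":178,"wx":0,"wy":-30,"wz":0},{"claw":1,"x":-165,"y":0,"z":210,"wx":0,"wy":-36,"wz":0},{"claw":1,"x":-170,"y":0,"z":216,"wx":0,"wy":-37,"wz":0}]' 25; python3 -c "
from h import *
st();to(480,-111.5,225)"
```

```text
t: 1.35
ee_pos: [0.3168, -0.3315, 0.2388]
eef_rot: [-1.51, 0.511, -0.511]
force: [-0.5, -0.4, -0.4]
width: 0.0882
t 1.35 pos [ 316.8 -331.5  238.8] F [-0.5 -0.4 -0.4] w 88.2
[[ 0.794  0.     0.607]
 [-0.607 -0.     0.794]
 [ 0.    -1.     0.   ]]
j [-1.068 -0.089  1.887  0.     1.343 -0.415]
xyz [ -4.   13.9 273.9] w [-0.00e+00 -3.74e+01  2.00e-02]
```

```bash
python3 -m creep '[{"claw":1,"x":0,"y":0,"z":25,"wx":0,"wy":-4,"wz":0},{"claw":1,"x":-1,"y":0,"z":65,"wx":0,"wy":-9,"wz":0},{"claw":1,"x":-1,"y":0,"z":105,"wx":0,"wy":-14,"wz":0},{"claw":1,"x":-2,"y":0,"z":145,"wx":0,"wy":-19.5,"wz":0},{"claw":1,"x":-2,"y":0,"z":185,"wx":0,"wy":-25,"wz":0},{"claw":1,"x":-3,"y":0,"z":225,"wx":0,"wy":-30,"wz":0},{"claw":1,"x":-4,"y":0,"z":260,"wx":0,"wy":-35,"wz":0},{"claw":1,"x":-4,"y":0,"z":274,"wx":0,"wy":-37.4,"wz":0}]'; python3 -c "
from h import *
st();to(480,-111.5,112)
c,W,d=tins('wrist');cv2.imwrite('pics/w1.png',c)
c,W,d=cloud('top');cv2.imwrite('pics/t1.png',c)
"
```

```text
t: 2.35
ee_pos: [0.4805, -0.1131, 0.2387]
eef_rot: [-1.571, 0.001, -0.001]
force: [0.4, -0.5, -0.1]
width: 0.0879
t 2.35 pos [ 480.5 -113.1  238.7] F [ 0.4 -0.5 -0.1] w 87.9
[[ 1.    -0.     0.001]
 [-0.001 -0.     1.   ]
 [-0.    -1.    -0.   ]]
j [-0.472 -0.004  1.806 -0.     1.339 -0.47 ]
xyz [ -0.5 126.7   1.7] w [ 0.02 -0.08 -0.  ]
wrist red lid 2154 circ [ 481.  -109.2] 25.3 mean [ 482.1 -101.3  160.4]
wrist red coaster 1085 circ [ 481.2 -110. ] 37.5 mean [481.4 -92.8  10.7]
wrist green lid 4306 circ [477.8 -19.8] 25.9 mean [478.  -18.8 160.6]
wrist green coaster 583 circ [477.8 -10.1] 48.9 mean [481.9 -42.1  10.7]
wrist blue coaster 803 circ [478.8  56.5] 34.1 mean [479.5  47.   10.6]
```

View pics/w1.png

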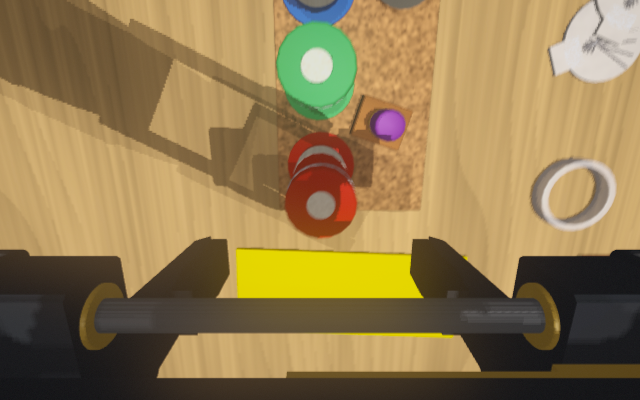

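The wrist view shows red at (320,185), green at (317,65) and the stamp at (388,125), all clear of the fingers. Wrist, scene and top agree on red at about (481,-110), so I descend and grip.

```bash
python3 -m creep '[{"claw":1,"x":0,"y":10,"z":3,"wx":0,"wy":0,"wz":0},{"claw":1,"x":0,"y":30,"z":3,"wx":0,"wy":0,"wz":0},{"claw":1,"x":0,"y":50,"z":3,"wx":0,"wy":0,"wz":0},{"claw":1,"x":0,"y":70,"z":3,"wx":0,"wy":0,"wz":0},{"claw":1,"x":0,"y":90,"z":3,"wx":0,"wy":0,"wz":0},{"claw":1,"x":0,"y":108,"z":3,"wx":0,"wy":0,"wz":0},{"claw":1,"x":0,"y":122,"z":3,"wx":0,"wy":0,"wz":0},{"claw":1,"x":0,"y":127,"z":3,"wx":0,"wy":0,"wz":0}]'
python3 -m creep '[{"claw":0.5,"x":0,"y":0,"z":0,"wx":0,"wy":0,"wz":0},{"claw":0.3,"x":0,"y":0,"z":0,"wx":0,"wy":0,"wz":0},{"claw":0.2,"x":0,"y":0,"z":0,"wx":0,"wy":0,"wz":0},{"claw":0,"x":0,"y":0,"z":0,"wx":0,"wy":0,"wz":0},{"claw":-0.2,"x":0,"y":0,"z":0,"wx":0,"wy":0,"wz":0},{"claw":-0.2,"x":0,"y":0,"z":0,"wx":0,"wy":0,"wz":0},{"claw":-0.2,"x":0,"y":0,"z":0,"wx":0,"wy":0,"wz":0},{"claw":-0.2,"x":0,"y":0,"z":0,"wx":0,"wy":0,"wz":0}]' 25; python3 -c "
from h import *
st();to(619,-288,160)
"
```

```text
t: 3.45
ee_pos: [0.4789, -0.1109, 0.1106]
eef_rot: [-1.57, 0.005, -0.003]
force: [-0.3, 0.0, 0.0]
width: 0.0881
t: 4.45
ee_pos: [0.4802, -0.1107, 0.1121]
eef_rot: [-1.571, 0.002, -0.003]
force: [0.9, 0.3, 4.1]
width: 0.0515
t 4.45 pos [ 480.2 -110.7  112.1] F [0.9 0.3 4.1] w 51.5
[[ 1.     0.001  0.003]
 [-0.003 -0.     1.   ]
 [ 0.001 -1.    -0.   ]]
j [-0.468  0.157  1.916  0.     1.068 -0.465]
xyz [ 139.5  -47.7 -176.8] w [ 0.02 -0.2   0.05]
```

```bash
python3 -m creep '[{"claw":-0.2,"x":0,"y":-4,"z":0,"wx":0,"wy":0,"wz":0},{"claw":-0.2,"x":0,"y":-14,"z":0,"wx":0,"wy":0,"wz":0},{"claw":-0.2,"x":0,"y":-28,"z":0,"wx":0,"wy":0,"wz":0},{"claw":-0.2,"x":0,"y":-42,"z":0,"wx":0,"wy":0,"wz":0},{"claw":-0.2,"x":0,"y":-56,"z":-5,"wx":0,"wy":0,"wz":0},{"claw":-0.2,"x":0,"y":-66,"z":-15,"wx":0,"wy":0,"wz":0},{"claw":-0.2,"x":5,"y":-70,"z":-32,"wx":0,"wy":0,"wz":0},{"claw":-0.2,"x":15,"y":-70,"z":-52,"wx":0,"wy":0,"wz":0}]'
python3 -m creep '[{"claw":-0.2,"x":15,"y":0,"z":-20,"wx":0,"wy":0,"wz":0},{"claw":-0.2,"x":33,"y":0,"z":-40,"wx":0,"wy":0,"wz":0},{"claw":-0.2,"x":54,"y":0,"z":-60,"wx":0,"wy":0,"wz":0},{"claw":-0.2,"x":75,"y":0,"z":-80,"wx":0,"wy":0,"wz":0},{"claw":-0.2,"x":95,"y":0,"z":-98,"wx":0,"wy":0,"wz":0},{"claw":-0.2,"x":112,"y":0,"z":-113,"wx":0,"wy":0,"wz":0},{"claw":-0.2,"x":122,"y":0,"z":-122,"wx":0,"wy":0,"wz":0},{"claw":-0.2,"x":124,"y":0,"z":-125,"wx":0,"wy":0,"wz":0}]'; python3 -c "
from h import *
st();to(619,-288,107.5)
"
```

```text
t: 5.45
ee_pos: [0.495, -0.1642, 0.1821]
eef_rot: [-1.571, 0.002, -0.003]
force: [0.1, -0.2, -2.6]
width: 0.0513
t: 6.45
ee_pos: [0.6181, -0.2896, 0.1806]
eef_rot: [-1.57, 0.004, -0.003]
force: [-0.4, 1.3, -1.8]
width: 0.0511
t 6.45 pos [ 618.1 -289.6  180.6] F [-0.4  1.3 -1.8] w 51.1
[[ 1.    -0.001  0.005]
 [-0.005  0.     1.   ]
 [-0.001 -1.     0.   ]]
j [-0.612  0.465  1.361 -0.     1.316 -0.607]
xyz [ 0.9 73.1  1.6] w [-0.03 -0.26 -0.06]
```

```bash
python3 -m creep '[{"claw":-0.2,"x":0,"y":10,"z":0,"wx":0,"wy":0,"wz":0},{"claw":-0.2,"x":0,"y":25,"z":0,"wx":0,"wy":0,"wz":0},{"claw":-0.2,"x":0,"y":40,"z":0,"wx":0,"wy":0,"wz":0},{"claw":-0.2,"x":0,"y":54,"z":0,"wx":0,"wy":0,"wz":0},{"claw":-0.2,"x":0,"y":64,"z":0,"wx":0,"wy":0,"wz":0},{"claw":-0.2,"x":0,"y":70,"z":0,"wx":0,"wy":0,"wz":0},{"claw":-0.2,"x":0,"y":73,"z":0,"wx":0,"wy":0,"wz":0},{"claw":-0.2,"x":0,"y":74,"z":0,"wx":0,"wy":0,"wz":0}]'; python3 -c "
from h import *
st();c,W,d=cloud('scene');cv2.imwrite('pics/s2.png',cv2.resize(c[80:260,120:400],None,fx=2.8,fy=2.8))
"
```

```text
t: 7.45
ee_pos: [0.6184, -0.2882, 0.1079]
eef_rot: [-1.571, 0.002, -0.003]
force: [0.1, 0.3, -3.3]
width: 0.0515
t 7.45 pos [ 618.4 -288.2  107.9] F [ 0.1  0.3 -3.3] w 51.5
[[ 1.     0.     0.003]
 [-0.003 -0.     1.   ]
 [ 0.    -1.    -0.   ]]
j [-0.61   0.54   1.409 -0.     1.191 -0.606]
```

View pics/s2.png

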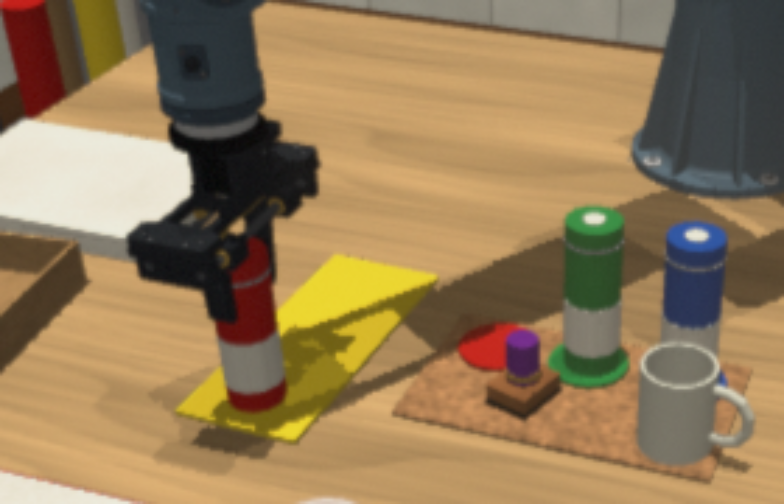

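The picture shows the red tin upright just over the far end of the board at about (255,330) in the crop. I lower it 1 mm more, release, rise and go to green.

```bash
python3 -m creep '[{"claw":-0.2,"x":0,"y":0.5,"z":0,"wx":0,"wy":0,"wz":0},{"claw":-0.2,"x":0,"y":1,"z":0,"wx":0,"wy":0,"wz":0},{"claw":-0.2,"x":0,"y":1,"z":0,"wx":0,"wy":0,"wz":0},{"claw":0.25,"x":0,"y":1,"z":0,"wx":0,"wy":0,"wz":0},{"claw":0.35,"x":0,"y":1,"z":0,"wx":0,"wy":0,"wz":0},{"claw":0.5,"x":0,"y":1,"z":0,"wx":0,"wy":0,"wz":0},{"claw":0.7,"x":0,"y":1,"z":0,"wx":0,"wy":0,"wz":0},{"claw":0.7,"x":0,"y":1,"z":0,"wx":0,"wy":0,"wz":0}]'
python3 -m creep '[{"claw":0.7,"x":0,"y":-8,"z":0,"wx":0,"wy":0,"wz":0},{"claw":0.7,"x":0,"y":-24,"z":0,"wx":0,"wy":0,"wz":0},{"claw":0.7,"x":0,"y":-40,"z":0,"wx":0,"wy":0,"wz":0},{"claw":0.8,"x":0,"y":-56,"z":0,"wx":0,"wy":0,"wz":0},{"claw":1,"x":0,"y":-72,"z":0,"wx":0,"wy":0,"wz":0},{"claw":1,"x":0,"y":-85,"z":0,"wx":0,"wy":0,"wz":0},{"claw":1,"x":0,"y":-93,"z":0,"wx":0,"wy":0,"wz":0},{"claw":1,"x":0,"y":-95,"z":0,"wx":0,"wy":0,"wz":0}]'; python3 -c "
from h import *
st();to(478,-19.8,202)
"
```

```text
t: 8.5
ee_pos: [0.6182, -0.2881, 0.1067]
eef_rot: [-1.571, 0.003, -0.003]
force: [0.8, 0.0, -0.2]
width: 0.0749
t: 9.5
ee_pos: [0.6184, -0.2882, 0.2023]
eef_rot: [-1.571, 0.002, -0.003]
force: [-0.6, 0.3, -0.9]
width: 0.0879
t 9.5 pos [ 618.4 -288.2  202.3] F [-0.6  0.3 -0.9] w 87.9
[[ 1.     0.001  0.003]
 [-0.003 -0.     1.   ]
 [ 0.001 -1.    -0.   ]]
j [-0.61   0.444  1.346 -0.     1.351 -0.606]
xyz [-1.413e+02  1.000e-01  2.679e+02] w [ 0.02 -0.2   0.03]
```

```bash
python3 -m creep '[{"claw":1,"x":-10,"y":0,"z":20,"wx":0,"wy":0,"wz":0},{"claw":1,"x":-30,"y":0,"z":58,"wx":0,"wy":0,"wz":0},{"claw":1,"x":-52,"y":0,"z":100,"wx":0,"wy":0,"wz":0},{"claw":1,"x":-75,"y":0,"z":143,"wx":0,"wy":0,"wz":0},{"claw":1,"x":-98,"y":0,"z":186,"wx":0,"wy":0,"wz":0},{"claw":1,"x":-120,"y":0,"z":228,"wx":0,"wy":0,"wz":0},{"claw":1,"x":-136,"y":0,"z":258,"wx":0,"wy":0,"wz":0},{"claw":1,"x":-141,"y":0,"z":268,"wx":0,"wy":0,"wz":0}]'
python3 -m creep '[{"claw":1,"x":0,"y":10,"z":0,"wx":0,"wy":0,"wz":0},{"claw":1,"x":0,"y":25,"z":0,"wx":0,"wy":0,"wz":0},{"claw":1,"x":0,"y":40,"z":0,"wx":0,"wy":0,"wz":0},{"claw":1,"x":0,"y":55,"z":0,"wx":0,"wy":0,"wz":0},{"claw":1,"x":0,"y":70,"z":0,"wx":0,"wy":0,"wz":0},{"claw":1,"x":0,"y":82,"z":0,"wx":0,"wy":0,"wz":0},{"claw":1,"x":0,"y":89,"z":0,"wx":0,"wy":0,"wz":0},{"claw":1,"x":0,"y":90,"z":0,"wx":0,"wy":0,"wz":0}]'
python3 -m creep '[{"claw":0.5,"x":0,"y":0,"z":0,"wx":0,"wy":0,"wz":0},{"claw":0.3,"x":0,"y":0,"z":0,"wx":0,"wy":0,"wz":0},{"claw":0.2,"x":0,"y":0,"z":0,"wx":0,"wy":0,"wz":0},{"claw":0,"x":0,"y":0,"z":0,"wx":0,"wy":0,"wz":0},{"claw":-0.2,"x":0,"y":0,"z":0,"wx":0,"wy":0,"wz":0},{"claw":-0.2,"x":0,"y":0,"z":0,"wx":0,"wy":0,"wz":0},{"claw":-0.2,"x":0,"y":0,"z":0,"wx":0,"wy":0,"wz":0},{"claw":-0.2,"x":0,"y":0,"z":0,"wx":0,"wy":0,"wz":0}]' 25; python3 -c "
from h import *
st();to(519,-284,182)
c,W,d=cloud('scene');cv2.imwrite('pics/s3.png',cv2.resize(c[80:260,120:400],None,fx=2.8,fy=2.8))
"
```

```text
t: 10.5
ee_pos: [0.4771, -0.0181, 0.2013]
eef_rot: [-1.57, 0.002, -0.001]
force: [-0.2, -0.9, -0.7]
width: 0.088
t: 11.5
ee_pos: [0.478, -0.0195, 0.1113]
eef_rot: [-1.571, 0.003, -0.002]
force: [0.5, -0.2, -0.3]
width: 0.0881
t: 12.5
ee_pos: [0.4784, -0.0196, 0.112]
eef_rot: [-1.571, 0.002, -0.003]
force: [0.5, 0.6, 2.5]
width: 0.0514
t 12.5 pos [478.4 -19.6 112. ] F [0.5 0.6 2.5] w 51.4
[[ 1.     0.001  0.003]
 [-0.003 -0.     1.   ]
 [ 0.001 -1.    -0.   ]]
j [-0.29   0.127  1.95   0.     1.063 -0.286]
xyz [  41.6  -70.  -264.2] w [ 0.01 -0.2   0.03]
```

View pics/s3.png

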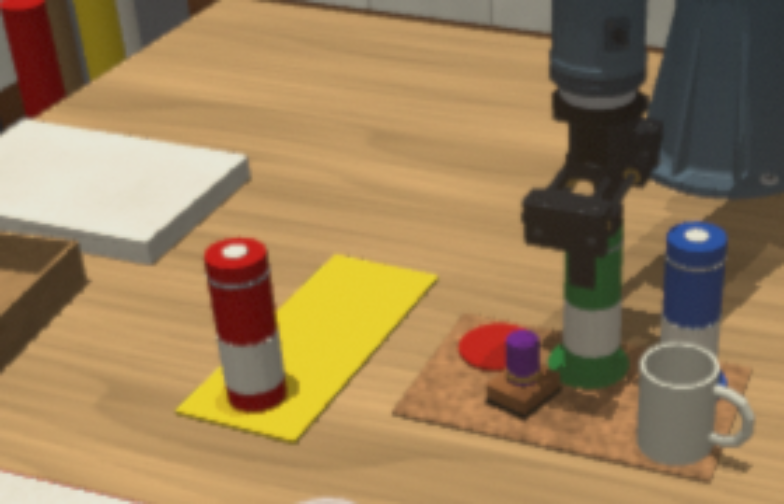

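Red stands upright on the far end of the board at (245,325) in the crop. Green is gripped, and next it goes to the middle of the board.

```bash
python3 -m creep '[{"claw":-0.2,"x":0,"y":-4,"z":0,"wx":0,"wy":0,"wz":0},{"claw":-0.2,"x":0,"y":-14,"z":0,"wx":0,"wy":0,"wz":0},{"claw":-0.2,"x":0,"y":-28,"z":0,"wx":0,"wy":0,"wz":0},{"claw":-0.2,"x":0,"y":-42,"z":0,"wx":0,"wy":0,"wz":0},{"claw":-0.2,"x":0,"y":-56,"z":-5,"wx":0,"wy":0,"wz":0},{"claw":-0.2,"x":0,"y":-66,"z":-17,"wx":0,"wy":0,"wz":0},{"claw":-0.2,"x":0,"y":-70,"z":-37,"wx":0,"wy":0,"wz":0},{"claw":-0.2,"x":1,"y":-70,"z":-64,"wx":0,"wy":0,"wz":0}]'
python3 -m creep '[{"claw":-0.2,"x":5,"y":0,"z":-30,"wx":0,"wy":0,"wz":0},{"claw":-0.2,"x":10,"y":0,"z":-62,"wx":0,"wy":0,"wz":0},{"claw":-0.2,"x":16,"y":0,"z":-95,"wx":0,"wy":0,"wz":0},{"claw":-0.2,"x":22,"y":0,"z":-128,"wx":0,"wy":0,"wz":0},{"claw":-0.2,"x":29,"y":0,"z":-158,"wx":0,"wy":0,"wz":0},{"claw":-0.2,"x":35,"y":0,"z":-182,"wx":0,"wy":0,"wz":0},{"claw":-0.2,"x":39,"y":0,"z":-196,"wx":0,"wy":0,"wz":0},{"claw":-0.2,"x":40,"y":0,"z":-200,"wx":0,"wy":0,"wz":0}]'
python3 -m creep '[{"claw":-0.2,"x":0,"y":10,"z":0,"wx":0,"wy":0,"wz":0},{"claw":-0.2,"x":0,"y":25,"z":0,"wx":0,"wy":0,"wz":0},{"claw":-0.2,"x":0,"y":40,"z":0,"wx":0,"wy":0,"wz":0},{"claw":-0.2,"x":0,"y":54,"z":0,"wx":0,"wy":0,"wz":0},{"claw":-0.2,"x":0,"y":64,"z":0,"wx":0,"wy":0,"wz":0},{"claw":-0.2,"x":0,"y":70,"z":0,"wx":0,"wy":0,"wz":0},{"claw":-0.2,"x":0,"y":73,"z":0,"wx":0,"wy":0,"wz":0},{"claw":-0.2,"x":0,"y":74,"z":0,"wx":0,"wy":0,"wz":0}]'; python3 -c "
from h import *
st();to(519,-284,107)
"
```

```text
t: 13.55
ee_pos: [0.4791, -0.0847, 0.1826]
eef_rot: [-1.571, 0.001, -0.003]
force: [-0.4, -0.3, -1.7]
width: 0.0512
t: 14.55
ee_pos: [0.518, -0.2846, 0.1817]
eef_rot: [-1.571, 0.004, -0.003]
force: [-0.9, -0.2, -2.2]
width: 0.0517
t: 15.55
ee_pos: [0.5184, -0.2839, 0.1079]
eef_rot: [-1.571, 0.002, -0.003]
force: [-0.1, -0.1, -1.9]
width: 0.0513
t 15.55 pos [ 518.4 -283.9  107.9] F [-0.1 -0.1 -1.9] w 51.3
[[ 1.     0.     0.003]
 [-0.003 -0.     1.   ]
 [ 0.    -1.    -0.   ]]
j [-0.702  0.362  1.666  0.     1.113 -0.698]
xyz [ 0.6  0.9 -0.1] w [ 0.02 -0.2   0.02]
```

```bash
python3 -m creep '[{"claw":-0.2,"x":0,"y":0.5,"z":0,"wx":0,"wy":0,"wz":0},{"claw":-0.2,"x":0,"y":1,"z":0,"wx":0,"wy":0,"wz":0},{"claw":-0.2,"x":0,"y":1,"z":0,"wx":0,"wy":0,"wz":0},{"claw":0.25,"x":0,"y":1,"z":0,"wx":0,"wy":0,"wz":0},{"claw":0.35,"x":0,"y":1,"z":0,"wx":0,"wy":0,"wz":0},{"claw":0.5,"x":0,"y":1,"z":0,"wx":0,"wy":0,"wz":0},{"claw":0.7,"x":0,"y":1,"z":0,"wx":0,"wy":0,"wz":0},{"claw":0.7,"x":0,"y":1,"z":0,"wx":0,"wy":0,"wz":0}]'
python3 -m creep '[{"claw":0.7,"x":0,"y":-8,"z":0,"wx":0,"wy":0,"wz":0},{"claw":0.7,"x":0,"y":-24,"z":0,"wx":0,"wy":0,"wz":0},{"claw":0.7,"x":0,"y":-40,"z":0,"wx":0,"wy":0,"wz":0},{"claw":0.8,"x":0,"y":-56,"z":0,"wx":0,"wy":0,"wz":0},{"claw":1,"x":0,"y":-72,"z":0,"wx":0,"wy":0,"wz":0},{"claw":1,"x":0,"y":-85,"z":0,"wx":0,"wy":0,"wz":0},{"claw":1,"x":0,"y":-93,"z":0,"wx":0,"wy":0,"wz":0},{"claw":1,"x":0,"y":-95,"z":0,"wx":0,"wy":0,"wz":0}]'; python3 -c "
from h import *
st();to(478.5,70.8,202)
"
```

```text
t: 16.55
ee_pos: [0.5183, -0.2837, 0.1067]
eef_rot: [-1.571, 0.003, -0.003]
force: [-0.2, -0.7, -0.3]
width: 0.075
t: 17.55
ee_pos: [0.5184, -0.2838, 0.2022]
eef_rot: [-1.571, 0.002, -0.003]
force: [-0.2, -0.8, 0.1]
width: 0.0881
t 17.55 pos [ 518.4 -283.8  202.2] F [-0.2 -0.8  0.1] w 88.1
[[ 1.     0.     0.003]
 [-0.003 -0.     1.   ]
 [ 0.    -1.    -0.   ]]
j [-0.702  0.249  1.602  0.     1.29  -0.698]
xyz [-4.110e+01  1.000e-01  3.545e+02] w [ 0.02 -0.2   0.03]
```

```bash
python3 -m creep '[{"claw":1,"x":-3,"y":0,"z":25,"wx":0,"wy":0,"wz":0},{"claw":1,"x":-8,"y":0,"z":75,"wx":0,"wy":0,"wz":0},{"claw":1,"x":-15,"y":0,"z":130,"wx":0,"wy":0,"wz":0},{"claw":1,"x":-22,"y":0,"z":187,"wx":0,"wy":0,"wz":0},{"claw":1,"x":-29,"y":0,"z":244,"wx":0,"wy":0,"wz":0},{"claw":1,"x":-35,"y":0,"z":300,"wx":0,"wy":0,"wz":0},{"claw":1,"x":-39,"y":0,"z":340,"wx":0,"wy":0,"wz":0},{"claw":1,"x":-41,"y":0,"z":354.5,"wx":0,"wy":0,"wz":0}]'
python3 - <<'E'
from h import *
st()
c,W,d=tins('wrist'); cv2.imwrite('pics/w4.png',c)
c,W,d=tins('top'); cv2.imwrite('pics/t4.png',c)
to(478.5,70.8,112)
E
```

```text
t: 18.55
ee_pos: [0.4768, 0.0737, 0.2011]
eef_rot: [-1.57, 0.001, 0.001]
force: [0.0, -0.4, -0.6]
width: 0.0882
t 18.55 pos [476.8  73.7 201.1] F [ 0.  -0.4 -0.6] w 88.2
[[ 1.    -0.001 -0.   ]
 [ 0.     0.     1.   ]
 [-0.001 -1.     0.   ]]
j [-0.093  0.011  1.871  0.     1.261 -0.094]
wrist red coaster 857 circ [ 480.8 -121.8] 35.4 mean [ 480.5 -130.6   11. ]
wrist green lid 153 circ [477.4  56.3] 20.0 mean [477.3  50.  160.5]
wrist green coaster 1164 circ [478.7 -22.5] 37.2 mean [479.  -39.9  10.9]
wrist blue lid 3887 circ [477.4  73.1] 25.0 mean [478.7  75.8 160.4]
wrist blue coaster 1552 circ [541.8 144. ] 129.6 mean [557.3 161.5   9.6]
top red lid 393 circ [ 618.  -289.8] 25.9 mean [ 617.4 -289.3  155.6]
top red coaster 771 circ [ 537.8 -173.2] 120.8 mean [ 481.1 -112.4   10.7]
top green lid 318 circ [ 517.5 -283.3] 24.6 mean [ 517.1 -282.   155.5]
top green coaster 552 circ [479.4 -22.4] 34.3 mean [479.5 -23.2  10.6]
top blue coaster 45 circ [472.2  40.2] 18.9 mean [471.8  39.9  10.5]
xyz [ 1.  89.3 -1.6] w [-0.01 -0.04 -0.05]
```

View pics/w4.png

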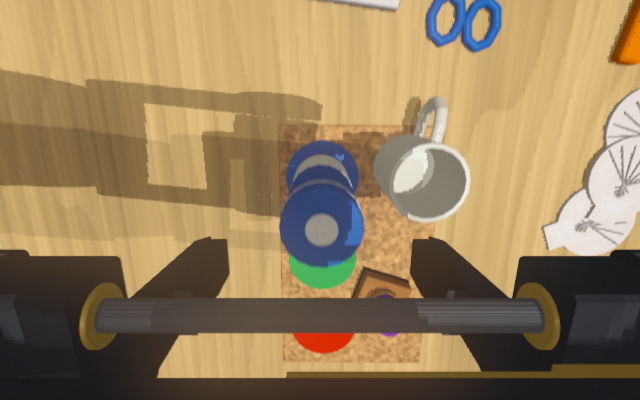

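Blue lid is at pixel (321,230), i.e. about (478,72), and the mug at (425,180) is clear of it. Both tins on the board measure at their slots, so I grip blue.

```bash
python3 -m creep '[{"claw":1,"x":0,"y":10,"z":0,"wx":0,"wy":0,"wz":0},{"claw":1,"x":0,"y":25,"z":0,"wx":0,"wy":0,"wz":0},{"claw":1,"x":0,"y":40,"z":0,"wx":0,"wy":0,"wz":0},{"claw":1,"x":0,"y":55,"z":0,"wx":0,"wy":0,"wz":0},{"claw":1,"x":0,"y":70,"z":0,"wx":0,"wy":0,"wz":0},{"claw":1,"x":0,"y":82,"z":0,"wx":0,"wy":0,"wz":0},{"claw":1,"x":0,"y":89,"z":0,"wx":0,"wy":0,"wz":0},{"claw":1,"x":0,"y":90,"z":0,"wx":0,"wy":0,"wz":0}]'
python3 -m creep '[{"claw":0.5,"x":0,"y":0,"z":0,"wx":0,"wy":0,"wz":0},{"claw":0.3,"x":0,"y":0,"z":0,"wx":0,"wy":0,"wz":0},{"claw":0.2,"x":0,"y":0,"z":0,"wx":0,"wy":0,"wz":0},{"claw":0,"x":0,"y":0,"z":0,"wx":0,"wy":0,"wz":0},{"claw":-0.2,"x":0,"y":0,"z":0,"wx":0,"wy":0,"wz":0},{"claw":-0.2,"x":0,"y":0,"z":0,"wx":0,"wy":0,"wz":0},{"claw":-0.2,"x":0,"y":0,"z":0,"wx":0,"wy":0,"wz":0},{"claw":-0.2,"x":0,"y":0,"z":0,"wx":0,"wy":0,"wz":0}]' 25
python3 -m creep '[{"claw":-0.2,"x":0,"y":-4,"z":0,"wx":0,"wy":0,"wz":0},{"claw":-0.2,"x":0,"y":-14,"z":0,"wx":0,"wy":0,"wz":0},{"claw":-0.2,"x":0,"y":-28,"z":0,"wx":0,"wy":0,"wz":0},{"claw":-0.2,"x":0,"y":-42,"z":0,"wx":0,"wy":0,"wz":0},{"claw":-0.2,"x":0,"y":-56,"z":-5,"wx":0,"wy":0,"wz":0},{"claw":-0.2,"x":0,"y":-66,"z":-17,"wx":0,"wy":0,"wz":0},{"claw":-0.2,"x":0,"y":-70,"z":-37,"wx":0,"wy":0,"wz":0},{"claw":-0.2,"x":0,"y":-70,"z":-64,"wx":0,"wy":0,"wz":0}]'; python3 -c "
from h import *
st();to(419,-280,182)
"
```

```text
t: 19.65
ee_pos: [0.4783, 0.071, 0.1113]
eef_rot: [-1.571, 0.003, -0.002]
force: [0.2, 0.2, 0.0]
width: 0.088
t: 20.65
ee_pos: [0.4786, 0.0709, 0.1119]
eef_rot: [-1.571, 0.003, -0.003]
force: [-1.2, -0.1, 3.3]
width: 0.0515
t: 21.65
ee_pos: [0.4784, 0.0058, 0.1826]
eef_rot: [-1.571, 0.001, -0.003]
force: [0.6, -0.3, -3.5]
width: 0.0515
t 21.65 pos [478.4   5.8 182.6] F [ 0.6 -0.3 -3.5] w 51.5
[[ 1.     0.001  0.003]
 [-0.003 -0.     1.   ]
 [ 0.001 -1.    -0.   ]]
j [-0.237  0.022  1.9   -0.     1.218 -0.234]
xyz [ -58.6    0.6 -286. ] w [ 0.02 -0.16  0.06]
```

```bash
python3 -m creep '[{"claw":-0.2,"x":-6,"y":0,"z":-32,"wx":0,"wy":0,"wz":0},{"claw":-0.2,"x":-14,"y":0,"z":-72,"wx":0,"wy":0,"wz":0},{"claw":-0.2,"x":-24,"y":0,"z":-117,"wx":0,"wy":0,"wz":0},{"claw":-0.2,"x":-34,"y":0,"z":-164,"wx":0,"wy":0,"wz":0},{"claw":-0.2,"x":-44,"y":0,"z":-210,"wx":0,"wy":0,"wz":0},{"claw":-0.2,"x":-52,"y":0,"z":-250,"wx":0,"wy":0,"wz":0},{"claw":-0.2,"x":-57,"y":0,"z":-277,"wx":0,"wy":0,"wz":0},{"claw":-0.2,"x":-59,"y":0,"z":-286,"wx":0,"wy":0,"wz":0}]'
python3 -m creep '[{"claw":-0.2,"x":0,"y":10,"z":0,"wx":0,"wy":0,"wz":0},{"claw":-0.2,"x":0,"y":25,"z":0,"wx":0,"wy":0,"wz":0},{"claw":-0.2,"x":0,"y":40,"z":0,"wx":0,"wy":0,"wz":0},{"claw":-0.2,"x":0,"y":54,"z":0,"wx":0,"wy":0,"wz":0},{"claw":-0.2,"x":0,"y":64,"z":0,"wx":0,"wy":0,"wz":0},{"claw":-0.2,"x":0,"y":70,"z":0,"wx":0,"wy":0,"wz":0},{"claw":-0.2,"x":0,"y":73,"z":0,"wx":0,"wy":0,"wz":0},{"claw":-0.2,"x":0,"y":74,"z":0,"wx":0,"wy":0,"wz":0}]'; python3 -c "
from h import *
st();to(419,-280,107)
"
```

```text
t: 22.65
ee_pos: [0.4174, -0.2808, 0.182]
eef_rot: [-1.571, 0.005, -0.005]
force: [0.2, 1.0, -2.6]
width: 0.0515
t: 23.65
ee_pos: [0.4184, -0.2791, 0.1078]
eef_rot: [-1.571, 0.003, -0.003]
force: [-0.3, -0.5, -2.2]
width: 0.0519
t 23.65 pos [ 418.4 -279.1  107.8] F [-0.3 -0.5 -2.2] w 51.9
[[ 1.     0.     0.004]
 [-0.004 -0.     1.   ]
 [ 0.    -1.    -0.   ]]
j [-0.825  0.185  1.893  0.     1.063 -0.821]
xyz [ 0.6  0.8 -0.9] w [ 0.02 -0.21  0.02]
```

```bash
python3 -m creep '[{"claw":-0.2,"x":0,"y":0.5,"z":0,"wx":0,"wy":0,"wz":0},{"claw":-0.2,"x":0,"y":1,"z":0,"wx":0,"wy":0,"wz":0},{"claw":-0.2,"x":0,"y":1,"z":0,"wx":0,"wy":0,"wz":0},{"claw":0.25,"x":0,"y":1,"z":0,"wx":0,"wy":0,"wz":0},{"claw":0.35,"x":0,"y":1,"z":0,"wx":0,"wy":0,"wz":0},{"claw":0.5,"x":0,"y":1,"z":0,"wx":0,"wy":0,"wz":0},{"claw":0.7,"x":0,"y":1,"z":0,"wx":0,"wy":0,"wz":0},{"claw":0.7,"x":0,"y":1,"z":0,"wx":0,"wy":0,"wz":0}]'
python3 -m creep '[{"claw":0.7,"x":0,"y":-8,"z":0,"wx":0,"wy":0,"wz":0},{"claw":0.7,"x":0,"y":-24,"z":0,"wx":0,"wy":0,"wz":0},{"claw":0.7,"x":0,"y":-40,"z":0,"wx":0,"wy":0,"wz":0},{"claw":0.7,"x":0,"y":-56,"z":0,"wx":0,"wy":0,"wz":0},{"claw":0.7,"x":0,"y":-72,"z":0,"wx":0,"wy":0,"wz":0},{"claw":0.7,"x":0,"y":-85,"z":0,"wx":0,"wy":0,"wz":0},{"claw":0.7,"x":0,"y":-93,"z":0,"wx":0,"wy":0,"wz":0},{"claw":0.7,"x":0,"y":-95,"z":0,"wx":0,"wy":0,"wz":0}]'; python3 - <<'E'
from h import *
st()
def big(m):
    n,l,s,_=cv2.connectedComponentsWithStats(m.astype(np.uint8)); return l==1+np.argmax(s[1:,4])
for n in('top','scene'):
    c,W,d=cloud(n); x,y,z=W[...,0],W[...,1],W[...,2]
    cv2.imwrite(f'pics/{n}5.png',c)
    m=(z>.02)&(z<.034)&(x>.5)&(x<.6)&(y>-.12)&(y<-.01); print(n,'block',m.sum(),box(W[m]))
    m=mask(c,'purple',60)&(z>.064)&(z<.09)&(x>.5)&(y<0)&(y>-.2); print('handle',m.sum(),box(W[m]),W[m].mean(0))
    for k in HS:
        if k in('yellow','purple'): continue
        m=mask(c,k)&(z>.0075)&(z<.0145)&(x>.4)&(x<.56)&(y>-.17)&(y<.12)
        if m.sum()>50:
            m=big(m); ce,r=cv2.minEnclosingCircle((W[m][:,:2]*1000).astype(np.float32)); print(k,m.sum(),np.round(ce,1),round(r,1),np.round(W[m].mean(0)*1000,1))
    m=(z>.075)&(z<.1)&(x>.48)&(x<.65)&(y>.02)&(y<.2); print('mug',m.sum(),np.round(np.r_[W[m].min(0),W[m].max(0)],3))
    t=30 if n=='top' else 60
    m=(c.max(-1)<t+35)&(z>.012)&(z<.022)&(y>.2)&(y<.36)&(x>.42)&(x<.58)
    print('pad',m.sum(),box(W[m]))
E
```

```text
t: 24.65
ee_pos: [0.4183, -0.2789, 0.1067]
eef_rot: [-1.571, 0.003, -0.003]
force: [0.4, 0.3, -0.0]
width: 0.0745
t: 25.65
ee_pos: [0.4184, -0.279, 0.2022]
eef_rot: [-1.571, 0.002, -0.003]
force: [-0.2, 0.1, -0.1]
width: 0.0751
t 25.65 pos [ 418.4 -279.   202.2] F [-0.2  0.1 -0.1] w 75.1
[[ 1.     0.     0.003]
 [-0.003 -0.     1.   ]
 [ 0.    -1.    -0.   ]]
j [-0.825  0.055  1.823  0.     1.263 -0.821]
top block 279 [544.7, -64.3, 43.8, 53.9, 72.1]
handle 131 [544.2, -62.9, 26.3, 26.7, 89.9] [ 0.54419141 -0.06363766  0.06996115]
red 788 [ 481.9 -111.3] 38.8 [ 481.  -112.    10.5]
green 554 [479.5 -22.8] 34.1 [480.  -23.2  10.5]
blue 692 [479.6  69.2] 36.2 [479.3  69.6  10.5]
mug 247 [0.532 0.048 0.075 0.598 0.135 0.09 ]
pad 1224 [498.5, 280.2, 76.4, 91.8, 82.2]
scene block 193 [548.3, -60.9, 45.1, 53.2, 68.1]
handle 75 [548.0, -62.1, 27.0, 24.5, 19.0] [ 0.54935351 -0.06116239  0.06927099]
red 248 [ 480.7 -113.5] 39.8 [ 485.3 -119.9   10.3]
green 371 [480.2 -20.5] 40.8 [481.2 -21.   10.3]
mug 314 [0.532 0.05  0.075 0.601 0.136 0.09 ]
pad 808 [499.9, 281.6, 79.2, 99.3, 81.3]
```

View pics/top5.png

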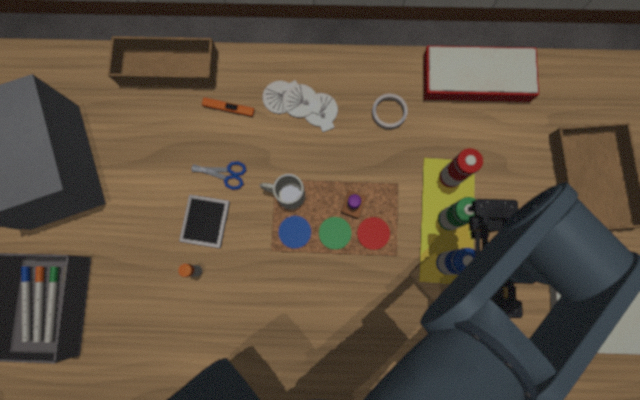

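The top picture shows all three tins on the board at about (462,165), (462,210) and (460,262). The coasters are bare at (295,232), (335,232) and (373,232), and the stamp is untouched at (353,204). Now the stamp.

```bash
python3 -m creep '[{"claw":0.7,"x":8,"y":0,"z":15,"wx":0,"wy":0,"wz":0},{"claw":0.7,"x":24,"y":0,"z":42,"wx":0,"wy":0,"wz":0},{"claw":0.7,"x":44,"y":0,"z":76,"wx":0,"wy":0,"wz":0},{"claw":0.7,"x":66,"y":0,"z":114,"wx":0,"wy":0,"wz":0},{"claw":0.7,"x":88,"y":0,"z":152,"wx":0,"wy":0,"wz":0},{"claw":0.7,"x":108,"y":0,"z":184,"wx":0,"wy":0,"wz":0},{"claw":0.7,"x":123,"y":0,"z":210,"wx":0,"wy":0,"wz":0},{"claw":0.7,"x":127,"y":0,"z":217,"wx":0,"wy":0,"wz":0}]'
python3 - <<'E'
from h import *
st()
for n in('wrist',):
    c,W,d=cloud(n); x,y,z=W[...,0],W[...,1],W[...,2]
    cv2.imwrite(f'pics/{n}6.png',c)
    m=(z>.02)&(z<.034)&(x>.5)&(x<.6)&(y>-.12)&(y<-.01); print(n,'block',m.sum(),box(W[m]))
    m=mask(c,'purple',60)&(z>.064)&(z<.09)&(x>.5)&(y<0)&(y>-.2); print('handle',m.sum(),box(W[m]) if m.sum() else 0,W[m].mean(0))
to(546,-62.5,80)
E
```

```text
t: 26.75
ee_pos: [0.5462, -0.0598, 0.201]
eef_rot: [-1.57, 0.001, 0.0]
force: [-0.4, -0.1, -0.1]
width: 0.0751
t 26.75 pos [546.2 -59.8 201. ] F [-0.4 -0.1 -0.1] w 75.1
[[ 1.    -0.001  0.001]
 [-0.001  0.001  1.   ]
 [-0.001 -1.     0.001]]
j [-0.325  0.162  1.708  0.     1.273 -0.325]
wrist block 1376 [545.2, -62.9, 43.9, 54.0, 71.5]
handle 822 [545.1, -61.6, 26.7, 27.9, 89.0] [ 0.54521    -0.06100337  0.07027495]
xyz [-1.000e-01  1.211e+02 -2.500e+00] w [-0.04 -0.06 -0.05]
```

View pics/wrist6.png

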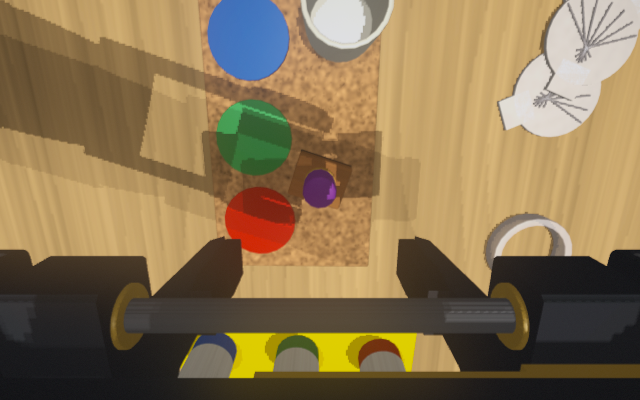

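The wrist view has the stamp handle at (320,188), midway between the fingers, with clear space around it. The block centre is (545,-62.5), yaw -18.5°. Descending.

```bash
python3 -m creep '[{"claw":0.7,"x":0,"y":15,"z":0,"wx":0,"wy":0,"wz":0},{"claw":0.7,"x":0,"y":42,"z":0,"wx":0,"wy":0,"wz":0},{"claw":0.7,"x":0,"y":70,"z":0,"wx":0,"wy":0,"wz":0},{"claw":0.7,"x":0,"y":96,"z":0,"wx":0,"wy":0,"wz":0},{"claw":0.7,"x":0,"y":118,"z":0,"wx":0,"wy":0,"wz":0},{"claw":0.7,"x":0,"y":132,"z":0,"wx":0,"wy":0,"wz":0},{"claw":0.7,"x":0,"y":139,"z":0,"wx":0,"wy":0,"wz":0},{"claw":0.7,"x":0,"y":140,"z":0,"wx":0,"wy":0,"wz":0}]'; python3 -c "
from h import *
st();to(545.3,-62.5,34)"
```

```text
t: 27.8
ee_pos: [0.5458, -0.0625, 0.0615]
eef_rot: [-1.571, 0.003, -0.003]
force: [-0.6, 0.4, 0.1]
width: 0.0748
t 27.8 pos [545.8 -62.5  61.5] F [-0.6  0.4  0.1] w 74.8
[[ 1.    -0.     0.004]
 [-0.004  0.     1.   ]
 [-0.    -1.     0.   ]]
j [-0.33   0.353  1.793 -0.     0.996 -0.326]
xyz [-0.5 27.5  0. ] w [-0.01 -0.22 -0.02]
```

```bash
python3 -m creep '[{"claw":0.7,"x":-0.5,"y":8,"z":0,"wx":0,"wy":0,"wz":0},{"claw":0.7,"x":-0.5,"y":18,"z":0,"wx":0,"wy":0,"wz":0},{"claw":0.7,"x":-0.5,"y":25,"z":0,"wx":0,"wy":0,"wz":0},{"claw":0.6,"x":-0.5,"y":28,"z":0,"wx":0,"wy":0,"wz":0},{"claw":0.3,"x":-0.5,"y":28,"z":0,"wx":0,"wy":0,"wz":0},{"claw":0,"x":-0.5,"y":28,"z":0,"wx":0,"wy":0,"wz":0},{"claw":-0.2,"x":-0.5,"y":28,"z":0,"wx":0,"wy":0,"wz":0},{"claw":-0.3,"x":-0.5,"y":28,"z":0,"wx":0,"wy":0,"wz":0}]' 20
python3 -m creep '[{"claw":-0.4,"x":0,"y":0,"z":0,"wx":0,"wy":0,"wz":0},{"claw":-0.6,"x":0,"y":0,"z":0,"wx":0,"wy":0,"wz":0},{"claw":-0.7,"x":0,"y":0,"z":0,"wx":0,"wy":0,"wz":0},{"claw":-0.7,"x":0,"y":0,"z":0,"wx":0,"wy":0,"wz":0},{"claw":-0.7,"x":0,"y":-8,"z":0,"wx":0,"wy":0,"wz":0},{"claw":-0.7,"x":0,"y":-22,"z":0,"wx":0,"wy":0,"wz":0},{"claw":-0.7,"x":0,"y":-42,"z":0,"wx":0,"wy":0,"wz":0},{"claw":-0.7,"x":0,"y":-62,"z":0,"wx":0,"wy":0,"wz":0}]' 20
python3 -m creep '[{"claw":-0.7,"x":0,"y":-20,"z":0,"wx":0,"wy":0,"wz":0},{"claw":-0.7,"x":0,"y":-40,"z":0,"wx":0,"wy":0,"wz":0},{"claw":-0.7,"x":0,"y":-60,"z":0,"wx":0,"wy":0,"wz":0},{"claw":-0.7,"x":0,"y":-78,"z":0,"wx":0,"wy":0,"wz":0},{"claw":-0.7,"x":0,"y":-90,"z":0,"wx":0,"wy":0,"wz":0},{"claw":-0.7,"x":0,"y":-97,"z":0,"wx":0,"wy":0,"wz":0},{"claw":-0.7,"x":0,"y":-100,"z":0,"wx":0,"wy":0,"wz":0},{"claw":-0.7,"x":0,"y":-100,"z":0,"wx":0,"wy":0,"wz":0}]'; python3 - <<'E'
from h import *
st();to(499,281,196,10)
c,W,d=cloud('scene');cv2.imwrite('pics/s7.png',cv2.resize(c[60:280,150:500],None,fx=2.2,fy=2.2))
E
```

```text
t: 28.8
ee_pos: [0.5457, -0.0623, 0.0339]
eef_rot: [-1.571, 0.002, -0.003]
force: [-0.6, 0.1, 0.8]
width: 0.0327
t: 29.8
ee_pos: [0.5456, -0.0623, 0.0971]
eef_rot: [-1.571, 0.002, -0.003]
force: [0.2, 0.6, -1.2]
width: 0.0293
t: 30.8
ee_pos: [0.5453, -0.0623, 0.1954]
eef_rot: [-1.571, 0.003, -0.002]
force: [-0.9, -0.1, -2.0]
width: 0.0295
t 30.8 pos [545.3 -62.3 195.4] F [-0.9 -0.1 -2. ] w 29.5
[[ 1.    -0.001  0.004]
 [-0.004  0.     1.   ]
 [-0.001 -1.     0.   ]]
j [-0.33   0.166  1.715  0.     1.261 -0.326]
xyz [-47.5  -0.5 343.1] w [ -0.02 -10.2   -0.03]
```

View pics/s7.png

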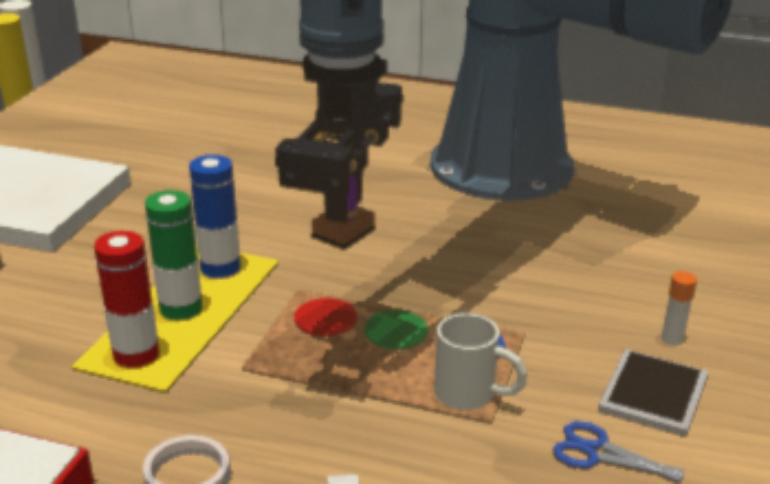

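The stamp is held upright and level at (345,220) in the crop. All three tins stand on the board and the mug is untouched. I carry it over to the pad.

```bash
python3 -m creep '[{"claw":-0.7,"x":-4,"y":0,"z":25,"wx":0,"wy":-1,"wz":0},{"claw":-0.7,"x":-11,"y":0,"z":75,"wx":0,"wy":-2,"wz":0},{"claw":-0.7,"x":-18,"y":0,"z":130,"wx":0,"wy":-4,"wz":0},{"claw":-0.7,"x":-25,"y":0,"z":183,"wx":0,"wy":-6,"wz":0},{"claw":-0.7,"x":-33,"y":0,"z":237,"wx":0,"wy":-8,"wz":0},{"claw":-0.7,"x":-40,"y":0,"z":290,"wx":0,"wy":-9,"wz":0},{"claw":-0.7,"x":-45,"y":0,"z":330,"wx":0,"wy":-10,"wz":0},{"claw":-0.7,"x":-47.5,"y":0,"z":343,"wx":0,"wy":-10.2,"wz":0}]'
python3 - <<'E'
from h import *
def big(m):
    n,l,s,_=cv2.connectedComponentsWithStats(m.astype(np.uint8)); return l==1+np.argmax(s[1:,4])
c,W,d=cloud('wrist');cv2.imwrite('pics/w8.png',c)
x,y,z=W[...,0],W[...,1],W[...,2]
m=(c.max(-1)<70)&(z>.012)&(z<.022)&(y>.2)&(y<.36)&(x>.42)&(x<.58)
if m.sum(): print('pad',m.sum(),box(W[big(m)]))
m=(z>.007)&(z<.03)&(y>.2)&(y<.36)&(x>.42)&(x<.58); print('tin',box(W[big(m)]))
st();to(499,281,90,10)
E
```

```text
t: 31.85
ee_pos: [0.4982, 0.2828, 0.195]
eef_rot: [-1.566, -0.138, 0.14]
force: [0.0, -0.1, -1.7]
width: 0.0295
pad 2328 [487.8, 281.3, 79.8, 46.2, 10.3]
tin [498.6, 280.9, 95.9, 112.0, 82.2]
t 31.9 pos [498.1 283.  195. ] F [-0.   0.6 -1.2] w 29.1
[[ 0.984 -0.001 -0.176]
 [ 0.176  0.     0.984]
 [-0.001 -1.     0.   ]]
j [3.090e-01 2.190e-01 1.654e+00 1.000e-03 1.270e+00 1.320e-01]
xyz [  0.6 105.   -2.2] w [-0.03  0.15 -0.07]
```

View pics/w8.png

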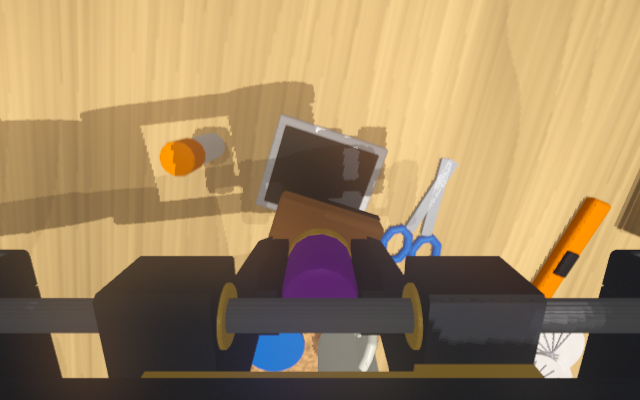

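The wrist view shows the pad at (322,165) and the stamp block aligned with it. The glue stick at (182,157) and scissors at (420,230) are clear of the fingers. The aluminium tin fits at 96x112 mm, centre (498.6,281), yaw -7.8°.

```bash
python3 -m creep '[{"claw":-0.7,"x":0.3,"y":15,"z":0,"wx":0,"wy":0,"wz":0},{"claw":-0.7,"x":0.3,"y":40,"z":0,"wx":0,"wy":0,"wz":0},{"claw":-0.7,"x":0.3,"y":65,"z":0,"wx":0,"wy":0,"wz":0},{"claw":-0.7,"x":0.3,"y":90,"z":0,"wx":0,"wy":0,"wz":0},{"claw":-0.7,"x":0.3,"y":112,"z":0,"wx":0,"wy":0,"wz":0},{"claw":-0.7,"x":0.3,"y":130,"z":0,"wx":0,"wy":0,"wz":0},{"claw":-0.7,"x":0.3,"y":139,"z":0,"wx":0,"wy":0,"wz":0},{"claw":-0.7,"x":0.3,"y":140,"z":0,"wx":0,"wy":0,"wz":0}]'; python3 -c "
from h import *
st();to(499,281.3,44.2,10)"
```

```text
t: 32.9
ee_pos: [0.4993, 0.2804, 0.0551]
eef_rot: [-1.567, -0.136, 0.137]
force: [0.4, 1.0, -1.0]
width: 0.0295
t 32.9 pos [499.3 280.4  55.1] F [ 0.4  1.  -1. ] w 29.5
[[ 0.985 -0.001 -0.173]
 [ 0.173 -0.     0.985]
 [-0.001 -1.    -0.   ]]
j [ 0.304  0.407  1.733 -0.     1.003  0.131]
xyz [-0.2 10.9  1. ] w [ 0.01 -0.03 -0.06]
```

```bash
python3 -m creep '[{"claw":-0.7,"x":0,"y":3,"z":0.7,"wx":0,"wy":0,"wz":0},{"claw":-0.7,"x":0,"y":6,"z":0.7,"wx":0,"wy":0,"wz":0},{"claw":-0.7,"x":0,"y":8,"z":0.7,"wx":0,"wy":0,"wz":0},{"claw":-0.7,"x":0,"y":9.5,"z":0.7,"wx":0,"wy":0,"wz":0},{"claw":-0.7,"x":0,"y":10.5,"z":0.7,"wx":0,"wy":0,"wz":0},{"claw":-0.7,"x":0,"y":11,"z":0.7,"wx":0,"wy":0,"wz":0},{"claw":-0.7,"x":0,"y":11,"z":0.7,"wx":0,"wy":0,"wz":0},{"claw":-0.7,"x":0,"y":11,"z":0.7,"wx":0,"wy":0,"wz":0}]'; python3 -c "
from h import *
st()"
```

```text
t: 33.9
ee_pos: [0.4994, 0.2816, 0.0448]
eef_rot: [-1.566, -0.137, 0.137]
force: [-1.4, -0.1, -2.4]
width: 0.0293
t 33.9 pos [499.4 281.6  44.8] F [-1.4 -0.1 -2.4] w 29.3
[[ 0.985  0.    -0.174]
 [ 0.174  0.     0.985]
 [ 0.    -1.     0.   ]]
j [0.307 0.424 1.734 0.    0.983 0.132]
```

Not in contact yet. I lower about 1 mm more and release.

```bash
python3 -m creep '[{"claw":-0.7,"x":-0.5,"y":0.5,"z":-0.3,"wx":0,"wy":0,"wz":0},{"claw":-0.7,"x":-0.5,"y":1,"z":-0.3,"wx":0,"wy":0,"wz":0},{"claw":-0.7,"x":-0.5,"y":1,"z":-0.3,"wx":0,"wy":0,"wz":0},{"claw":-0.25,"x":-0.5,"y":1,"z":-0.3,"wx":0,"wy":0,"wz":0},{"claw":-0.1,"x":-0.5,"y":1,"z":-0.3,"wx":0,"wy":0,"wz":0},{"claw":0.1,"x":-0.5,"y":1,"z":-0.3,"wx":0,"wy":0,"wz":0},{"claw":0.4,"x":-0.5,"y":1,"z":-0.3,"wx":0,"wy":0,"wz":0},{"claw":0.4,"x":-0.5,"y":1,"z":-0.3,"wx":0,"wy":0,"wz":0}]'
python3 -m creep '[{"claw":0.4,"x":0,"y":-8,"z":0,"wx":0,"wy":0,"wz":0},{"claw":0.4,"x":0,"y":-25,"z":0,"wx":0,"wy":0,"wz":0},{"claw":0.4,"x":0,"y":-50,"z":0,"wx":0,"wy":0,"wz":0},{"claw":0.4,"x":0,"y":-80,"z":0,"wx":0,"wy":0,"wz":0},{"claw":0.4,"x":0,"y":-110,"z":0,"wx":0,"wy":0,"wz":0},{"claw":0.5,"x":0,"y":-136,"z":0,"wx":0,"wy":0,"wz":0},{"claw":0.7,"x":0,"y":-154,"z":0,"wx":0,"wy":0,"wz":0},{"claw":0.7,"x":0,"y":-158,"z":0,"wx":0,"wy":0,"wz":0}]'
python3 - <<'E'
from h import *
st(); to(418.4,-279,202)
for n in('top','scene','wrist'):
    c,W,d=cloud(n); x,y,z=W[...,0],W[...,1],W[...,2]
    if n=='scene': cv2.imwrite('pics/s9.png',cv2.resize(c[60:280,150:500],None,fx=2.2,fy=2.2))
    m=mask(c,'purple',60)&(z>.074)&(z<.1)&(x>.4)&(y>.2)&(y<.4)
    if m.sum(): print(n,'handle',m.sum(),box(W[m]),W[m].mean(0))
    m=(z>.028)&(z<.043)&(x>.45)&(x<.56)&(y>.22)&(y<.34)
    if m.sum(): print('block',m.sum(),box(W[m]),W[m].mean(0))
E
```

```text
t: 34.9
ee_pos: [0.4989, 0.2813, 0.0437]
eef_rot: [-1.566, -0.137, 0.137]
force: [0.1, 0.1, 0.2]
width: 0.0614
t: 35.9
ee_pos: [0.4997, 0.2815, 0.2037]
eef_rot: [-1.566, -0.139, 0.135]
force: [0.3, -0.7, 0.3]
width: 0.0746
t 35.9 pos [499.7 281.5 203.7] F [ 0.3 -0.7  0.3] w 74.6
[[ 0.985  0.003 -0.174]
 [ 0.174  0.001  0.985]
 [ 0.003 -1.     0.   ]]
j [0.306 0.209 1.648 0.    1.282 0.132]
xyz [-177.4    0.9 -537.8] w [-0.04 10.    0.17]
top handle 141 [497.6, 277.9, 27.0, 27.8, 68.0] [0.49764088 0.27751914 0.07960893]
block 299 [498.0, 278.6, 44.6, 54.1, 82.2] [0.49553962 0.2735748  0.03667492]
scene handle 81 [503.8, 281.4, 25.1, 26.9, 34.3] [0.50446994 0.28101088 0.07945236]
block 214 [500.5, 281.3, 44.4, 58.4, 82.4] [0.51292395 0.28101999 0.03597211]
wrist handle 915 [497.7, 281.1, 28.6, 27.5, 60.8] [0.49798981 0.2819342  0.08020891]
block 1462 [498.6, 280.4, 44.5, 54.0, 81.8] [0.49732232 0.28626636 0.03738322]
```

View pics/s9.png

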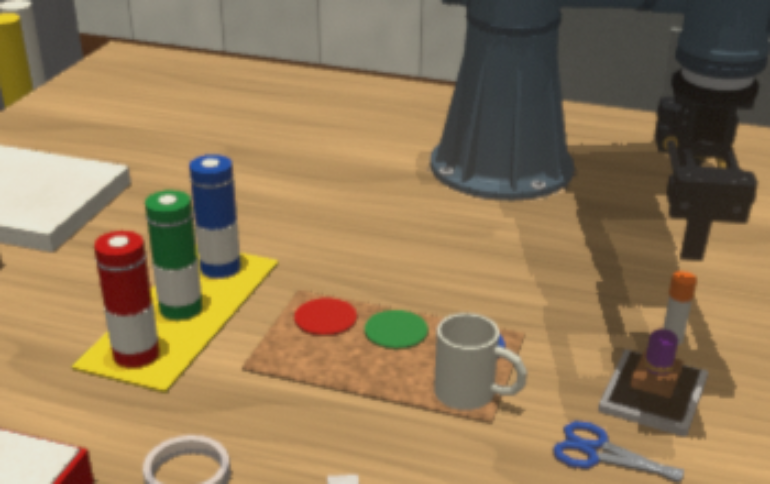

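The stamp stands upright centred on the pad at (660,365) in the crop. By the wrist camera the block is at (498.6,280.4) and the pad centre at (498.6,280.9). Back to the board, blue first.

```bash
python3 -m creep '[{"claw":0.7,"x":-8,"y":0,"z":-20,"wx":0,"wy":1,"wz":0},{"claw":0.7,"x":-20,"y":0,"z":-60,"wx":0,"wy":2,"wz":0},{"claw":0.7,"x":-34,"y":0,"z":-104,"wx":0,"wy":3,"wz":0},{"claw":0.7,"x":-48,"y":0,"z":-148,"wx":0,"wy":4,"wz":0},{"claw":0.7,"x":-63,"y":0,"z":-192,"wx":0,"wy":5,"wz":0},{"claw":0.7,"x":-76,"y":0,"z":-234,"wx":0,"wy":6,"wz":0},{"claw":0.7,"x":-86,"y":0,"z":-264,"wx":0,"wy":7,"wz":0},{"claw":0.7,"x":-89,"y":0,"z":-274,"wx":0,"wy":7,"wz":0}]'; python3 -c "
from h import *
st(); to(418.4,-279,202)"
```

```text
t: 37.05
ee_pos: [0.4576, -0.006, 0.2009]
eef_rot: [-1.57, -0.037, 0.04]
force: [0.8, 0.4, -0.1]
width: 0.0743
t 37.05 pos [457.6  -6.  200.9] F [ 0.8  0.4 -0.1] w 74.3
[[ 0.999 -0.002 -0.049]
 [ 0.049  0.     0.999]
 [-0.002 -1.     0.   ]]
j [-0.273 -0.048  1.929 -0.     1.262 -0.322]
xyz [ -52.6   -1.1 -270.8] w [-0.01  2.81 -0.09]
```

```bash
python3 -m creep '[{"claw":0.7,"x":-5,"y":0,"z":-20,"wx":0,"wy":0.5,"wz":0},{"claw":0.7,"x":-12,"y":0,"z":-60,"wx":0,"wy":1,"wz":0},{"claw":0.7,"x":-20,"y":0,"z":-104,"wx":0,"wy":1.5,"wz":0},{"claw":0.7,"x":-29,"y":0,"z":-148,"wx":0,"wy":2,"wz":0},{"claw":0.7,"x":-38,"y":0,"z":-192,"wx":0,"wy":2.5,"wz":0},{"claw":0.7,"x":-46,"y":0,"z":-234,"wx":0,"wy":2.8,"wz":0},{"claw":0.7,"x":-51,"y":0,"z":-262,"wx":0,"wy":2.8,"wz":0},{"claw":0.7,"x":-52.6,"y":0,"z":-271,"wx":0,"wy":2.8,"wz":0}]'; python3 -c "
from h import *
imaging.read_camera('top');imaging.read_camera('top')
c,W,d=tins('top')
st(); to(418.4,-279,107)"
```

```text
t: 38.05
ee_pos: [0.42, -0.2782, 0.2011]
eef_rot: [-1.57, -0.001, 0.002]
force: [-0.3, -0.7, -0.5]
width: 0.075
top red lid 394 circ [ 618. -290.] 25.9 mean [ 617.5 -288.8  155.5]
top red coaster 741 circ [596.4  61.7] 245.7 mean [ 481.  -111.2   10.7]
top green lid 177 circ [ 518.8 -279.7] 24.1 mean [ 519.7 -271.7  155.2]
top green coaster 557 circ [479.9 -23.3] 34.1 mean [479.4 -23.2  10.6]
top blue lid 188 circ [ 419.  -275.7] 23.5 mean [ 424.4 -268.2  155.3]
top blue coaster 743 circ [542.2 139.1] 129.5 mean [495.2  87.2  10.5]
t 38.2 pos [ 420.4 -276.6  201.3] F [ 0.5 -0.9 -0.5] w 74.8
[[ 1.    -0.001 -0.004]
 [ 0.004  0.001  1.   ]
 [-0.001 -1.     0.001]]
j [-0.818  0.058  1.822  0.     1.263 -0.822]
xyz [-2.  94.3 -2.5] w [-0.07  0.2  -0.03]
```

Descend with a -2 mm x and -2.4 mm tool-z correction.

```bash
python3 -m creep '[{"claw":0.7,"x":-2,"y":10,"z":-2.4,"wx":0,"wy":0.2,"wz":0},{"claw":0.7,"x":-2,"y":25,"z":-2.4,"wx":0,"wy":0.2,"wz":0},{"claw":0.7,"x":-2,"y":42,"z":-2.4,"wx":0,"wy":0.2,"wz":0},{"claw":0.7,"x":-2,"y":58,"z":-2.4,"wx":0,"wy":0.2,"wz":0},{"claw":0.7,"x":-2,"y":74,"z":-2.4,"wx":0,"wy":0.2,"wz":0},{"claw":0.7,"x":-2,"y":86,"z":-2.4,"wx":0,"wy":0.2,"wz":0},{"claw":0.7,"x":-2,"y":93,"z":-2.4,"wx":0,"wy":0.2,"wz":0},{"claw":0.7,"x":-2,"y":94.5,"z":-2.4,"wx":0,"wy":0.2,"wz":0}]'
python3 -m creep '[{"claw":0.5,"x":0,"y":0,"z":0,"wx":0,"wy":0,"wz":0},{"claw":0.3,"x":0,"y":0,"z":0,"wx":0,"wy":0,"wz":0},{"claw":0.2,"x":0,"y":0,"z":0,"wx":0,"wy":0,"wz":0},{"claw":0,"x":0,"y":0,"z":0,"wx":0,"wy":0,"wz":0},{"claw":-0.2,"x":0,"y":0,"z":0,"wx":0,"wy":0,"wz":0},{"claw":-0.2,"x":0,"y":0,"z":0,"wx":0,"wy":0,"wz":0},{"claw":-0.2,"x":0,"y":0,"z":0,"wx":0,"wy":0,"wz":0},{"claw":-0.2,"x":0,"y":0,"z":0,"wx":0,"wy":0,"wz":0}]' 25; python3 -c "
from h import *
st(); to(479.5,71,182)"
```

```text
t: 39.2
ee_pos: [0.4184, -0.2798, 0.1068]
eef_rot: [-1.57, 0.0, 0.0]
force: [0.1, 0.0, -0.4]
width: 0.075
t: 40.2
ee_pos: [0.4186, -0.2801, 0.1076]
eef_rot: [-1.571, -0.0, -0.0]
force: [-2.4, -0.8, 5.8]
width: 0.051
t 40.2 pos [ 418.6 -280.1  107.6] F [-2.4 -0.8  5.8] w 51.0
[[ 1.  0. -0.]
 [ 0. -0.  1.]
 [ 0. -1. -0.]]
j [-0.826  0.187  1.891 -0.     1.063 -0.826]
xyz [ 60.9 -74.6 351.1] w [0.03 0.   0.01]
```

```bash
python3 -m creep '[{"claw":-0.2,"x":0,"y":-4,"z":0,"wx":0,"wy":0,"wz":0},{"claw":-0.2,"x":0,"y":-14,"z":0,"wx":0,"wy":0,"wz":0},{"claw":-0.2,"x":0,"y":-30,"z":0,"wx":0,"wy":0,"wz":0},{"claw":-0.2,"x":0,"y":-46,"z":0,"wx":0,"wy":0,"wz":0},{"claw":-0.2,"x":1,"y":-60,"z":5,"wx":0,"wy":0,"wz":0},{"claw":-0.2,"x":3,"y":-71,"z":17,"wx":0,"wy":0,"wz":0},{"claw":-0.2,"x":6,"y":-75,"z":37,"wx":0,"wy":0,"wz":0},{"claw":-0.2,"x":10,"y":-75,"z":64,"wx":0,"wy":0,"wz":0}]'
python3 -m creep '[{"claw":-0.2,"x":5,"y":0,"z":30,"wx":0,"wy":0,"wz":0},{"claw":-0.2,"x":12,"y":0,"z":70,"wx":0,"wy":0,"wz":0},{"claw":-0.2,"x":20,"y":0,"z":115,"wx":0,"wy":0,"wz":0},{"claw":-0.2,"x":28,"y":0,"z":160,"wx":0,"wy":0,"wz":0},{"claw":-0.2,"x":36,"y":0,"z":205,"wx":0,"wy":0,"wz":0},{"claw":-0.2,"x":44,"y":0,"z":248,"wx":0,"wy":0,"wz":0},{"claw":-0.2,"x":49,"y":0,"z":277,"wx":0,"wy":0,"wz":0},{"claw":-0.2,"x":51,"y":0,"z":286,"wx":0,"wy":0,"wz":0}]'; python3 - <<'E'
from h import *
imaging.read_camera('top');c,W,d=cloud('wrist');cv2.imwrite('pics/w10.png',c)
c,W,d=cloud('scene');cv2.imwrite('pics/s10.png',cv2.resize(c[60:280,150:500],None,fx=2.2,fy=2.2))
st(); to(479.5,70,112.6)
E
```

```text
t: 41.2
ee_pos: [0.4286, -0.2143, 0.1824]
eef_rot: [-1.571, 0.0, -0.0]
force: [0.7, 0.2, -2.1]
width: 0.0515
t: 42.2
ee_pos: [0.4785, 0.0727, 0.1818]
eef_rot: [-1.57, -0.002, 0.004]
force: [0.6, -0.1, -3.0]
width: 0.0509
t 42.35 pos [479.   70.5 181.9] F [-0.1  0.4 -2.2] w 51.4
[[ 1.    -0.001 -0.001]
 [ 0.001 -0.     1.   ]
 [-0.001 -1.    -0.   ]]
j [-0.099  0.038  1.886 -0.     1.219 -0.101]
xyz [ 0.6 69.3 -0.4] w [ 0.02  0.07 -0.05]
```

View pics/s10.png

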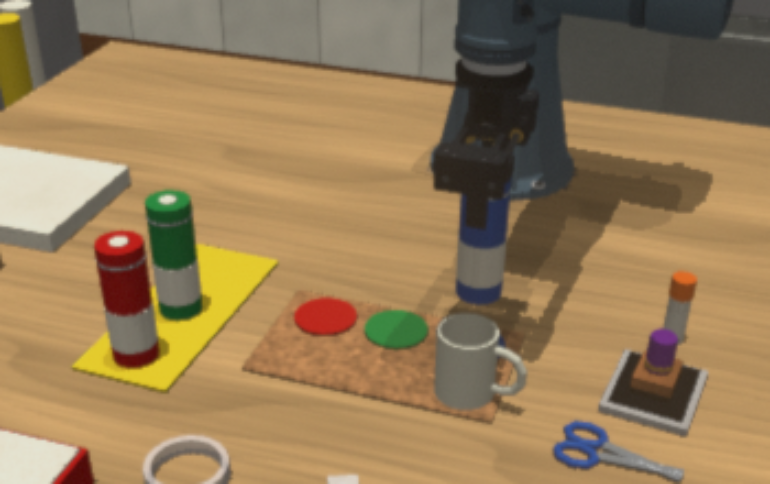

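View pics/w10.png

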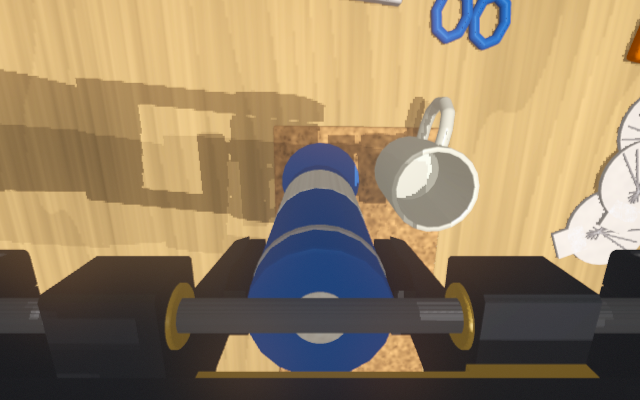

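Blue hangs upright over its coaster, clear of the mug at (430,185). Lowering 69 mm, then another small step.

```bash
python3 -m creep '[{"claw":-0.2,"x":0.5,"y":10,"z":0,"wx":0,"wy":0,"wz":0},{"claw":-0.2,"x":0.5,"y":24,"z":0,"wx":0,"wy":0,"wz":0},{"claw":-0.2,"x":0.5,"y":38,"z":0,"wx":0,"wy":0,"wz":0},{"claw":-0.2,"x":0.5,"y":50,"z":0,"wx":0,"wy":0,"wz":0},{"claw":-0.2,"x":0.5,"y":60,"z":0,"wx":0,"wy":0,"wz":0},{"claw":-0.2,"x":0.5,"y":66,"z":0,"wx":0,"wy":0,"wz":0},{"claw":-0.2,"x":0.5,"y":68.5,"z":0,"wx":0,"wy":0,"wz":0},{"claw":-0.2,"x":0.5,"y":69,"z":0,"wx":0,"wy":0,"wz":0}]'; python3 -c "
from h import *
st(); to(479.5,70,112.6)"
```

```text
t: 43.35
ee_pos: [0.4802, 0.0702, 0.1133]
eef_rot: [-1.571, -0.0, -0.0]
force: [0.4, 0.0, -1.5]
width: 0.0516
t 43.35 pos [480.2  70.2 113.3] F [ 0.4  0.  -1.5] w 51.6
[[ 1.  0. -0.]
 [ 0. -0.  1.]
 [ 0. -1. -0.]]
j [-0.1    0.139  1.934  0.     1.068 -0.1  ]
xyz [-0.7  0.7 -0.2] w [0.   0.01 0.02]
```

```bash
python3 -m creep '[{"claw":-0.2,"x":-0.5,"y":0.5,"z":0,"wx":0,"wy":0,"wz":0},{"claw":-0.2,"x":-0.5,"y":1,"z":0,"wx":0,"wy":0,"wz":0},{"claw":-0.2,"x":-0.5,"y":1,"z":0,"wx":0,"wy":0,"wz":0},{"claw":0.25,"x":-0.5,"y":1,"z":0,"wx":0,"wy":0,"wz":0},{"claw":0.35,"x":-0.5,"y":1,"z":0,"wx":0,"wy":0,"wz":0},{"claw":0.5,"x":-0.5,"y":1,"z":0,"wx":0,"wy":0,"wz":0},{"claw":0.7,"x":-0.5,"y":1,"z":0,"wx":0,"wy":0,"wz":0},{"claw":0.7,"x":-0.5,"y":1,"z":0,"wx":0,"wy":0,"wz":0}]'
python3 -m creep '[{"claw":0.7,"x":0,"y":-8,"z":0,"wx":0,"wy":0,"wz":0},{"claw":0.7,"x":0,"y":-24,"z":0,"wx":0,"wy":0,"wz":0},{"claw":0.7,"x":0,"y":-40,"z":0,"wx":0,"wy":0,"wz":0},{"claw":0.7,"x":0,"y":-56,"z":0,"wx":0,"wy":0,"wz":0},{"claw":0.7,"x":0,"y":-72,"z":0,"wx":0,"wy":0,"wz":0},{"claw":0.7,"x":0,"y":-83,"z":0,"wx":0,"wy":0,"wz":0},{"claw":0.7,"x":0,"y":-89,"z":0,"wx":0,"wy":0,"wz":0},{"claw":0.7,"x":0,"y":-90,"z":0,"wx":0,"wy":0,"wz":0}]'; python3 - <<'E'
from h import *
c,W,d=tins('wrist',roi=lambda W:(W[...,0]>.43)&(W[...,0]<.52)&(abs(W[...,1])<.16)); cv2.imwrite('pics/w11.png',c)
st(); to(518.6,-284,202)
E
```

```text
t: 44.35
ee_pos: [0.4795, 0.0701, 0.1122]
eef_rot: [-1.571, -0.0, 0.0]
force: [-1.2, 0.2, -0.2]
width: 0.0748
t: 45.35
ee_pos: [0.4796, 0.0701, 0.2024]
eef_rot: [-1.571, -0.0, -0.0]
force: [0.2, 0.2, 1.1]
width: 0.0751
wrist red coaster 740 circ [ 480.6 -110.6] 37.8 mean [ 480.7 -130.4   10.9]
wrist green lid 32 circ [478.9  55.5] 19.4 mean [478.9  48.9 160.3]
wrist green coaster 1429 circ [478.9 -22.4] 37.5 mean [478.8 -38.4  10.9]
wrist blue lid 4263 circ [478.6  72.3] 25.5 mean [479.   74.7 160.5]
wrist blue coaster 542 circ [478.6  71. ] 36.9 mean [469.9  83.   10.7]
t 45.4 pos [479.4  70.1 202.1] F [ 0.1 -0.   0.5] w 75.0
[[ 1. -0. -0.]
 [ 0.  0.  1.]
 [-0. -1.  0.]]
j [-0.1    0.014  1.866  0.     1.262 -0.1  ]
xyz [ 3.920e+01  1.000e-01 -3.541e+02] w [-0.    0.   -0.02]
```

View pics/w11.png

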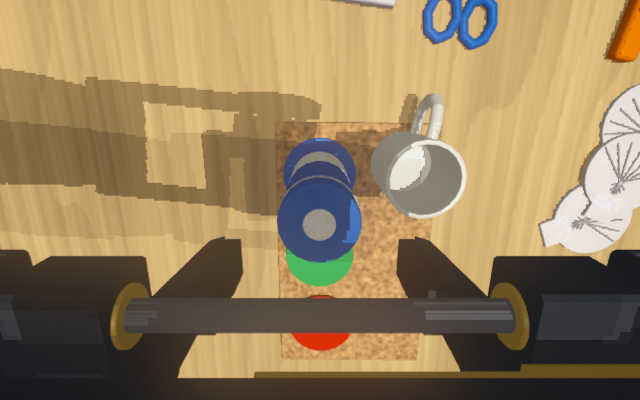

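Blue's lid is at pixel (320,225) and its coaster is concentric under it: (478.6,72.3) against (478.6,71.0). The mug has not moved. Next is green.

```bash
python3 -m creep '[{"claw":0.7,"x":3,"y":0,"z":-25,"wx":0,"wy":0,"wz":0},{"claw":0.7,"x":8,"y":0,"z":-75,"wx":0,"wy":0,"wz":0},{"claw":0.7,"x":14,"y":0,"z":-130,"wx":0,"wy":0,"wz":0},{"claw":0.7,"x":20,"y":0,"z":-187,"wx":0,"wy":0,"wz":0},{"claw":0.7,"x":27,"y":0,"z":-244,"wx":0,"wy":0,"wz":0},{"claw":0.7,"x":33,"y":0,"z":-300,"wx":0,"wy":0,"wz":0},{"claw":0.7,"x":38,"y":0,"z":-340,"wx":0,"wy":0,"wz":0},{"claw":0.7,"x":39,"y":0,"z":-354,"wx":0,"wy":0,"wz":0}]'
python3 -m creep '[{"claw":0.7,"x":0,"y":5,"z":0,"wx":0,"wy":0,"wz":0},{"claw":0.7,"x":0,"y":20,"z":0,"wx":0,"wy":0,"wz":0},{"claw":0.7,"x":0,"y":36,"z":0,"wx":0,"wy":0,"wz":0},{"claw":0.7,"x":0,"y":54,"z":0,"wx":0,"wy":0,"wz":0},{"claw":0.7,"x":0,"y":72,"z":0,"wx":0,"wy":0,"wz":0},{"claw":0.7,"x":0,"y":86,"z":0,"wx":0,"wy":0,"wz":0},{"claw":0.7,"x":0,"y":93.5,"z":0,"wx":0,"wy":0,"wz":0},{"claw":0.7,"x":0,"y":95,"z":0,"wx":0,"wy":0,"wz":0}]'
python3 -c "
from h import *
st()"
```

```text
t: 46.4
ee_pos: [0.518, -0.2858, 0.2011]
eef_rot: [-1.57, 0.003, -0.001]
force: [-0.4, 0.2, -0.2]
width: 0.075
t: 47.4
ee_pos: [0.5184, -0.2838, 0.1067]
eef_rot: [-1.57, 0.001, 0.0]
force: [0.0, 0.0, -0.3]
width: 0.0751
t 47.4 pos [ 518.4 -283.8  106.7] F [ 0.   0.  -0.3] w 75.1
[[ 1.    -0.001  0.   ]
 [-0.     0.001  1.   ]
 [-0.001 -1.     0.001]]
j [-0.702  0.364  1.666  0.     1.112 -0.702]
```

```bash
python3 -m creep '[{"claw":0.5,"x":0,"y":0,"z":0,"wx":0,"wy":0,"wz":0},{"claw":0.3,"x":0,"y":0,"z":0,"wx":0,"wy":0,"wz":0},{"claw":0.2,"x":0,"y":0,"z":0,"wx":0,"wy":0,"wz":0},{"claw":0,"x":0,"y":0,"z":0,"wx":0,"wy":0,"wz":0},{"claw":-0.2,"x":0,"y":0,"z":0,"wx":0,"wy":0,"wz":0},{"claw":-0.2,"x":0,"y":0,"z":0,"wx":0,"wy":0,"wz":0},{"claw":-0.2,"x":0,"y":0,"z":0,"wx":0,"wy":0,"wz":0},{"claw":-0.2,"x":0,"y":0,"z":0,"wx":0,"wy":0,"wz":0}]' 25
python3 -m creep '[{"claw":-0.2,"x":0,"y":-4,"z":0,"wx":0,"wy":0,"wz":0},{"claw":-0.2,"x":0,"y":-14,"z":0,"wx":0,"wy":0,"wz":0},{"claw":-0.2,"x":0,"y":-30,"z":0,"wx":0,"wy":0,"wz":0},{"claw":-0.2,"x":0,"y":-46,"z":0,"wx":0,"wy":0,"wz":0},{"claw":-0.2,"x":-1,"y":-60,"z":5,"wx":0,"wy":0,"wz":0},{"claw":-0.2,"x":-3,"y":-71,"z":17,"wx":0,"wy":0,"wz":0},{"claw":-0.2,"x":-6,"y":-75,"z":37,"wx":0,"wy":0,"wz":0},{"claw":-0.2,"x":-10,"y":-75,"z":62,"wx":0,"wy":0,"wz":0}]'
python3 -m creep '[{"claw":-0.2,"x":-4,"y":0,"z":30,"wx":0,"wy":0,"wz":0},{"claw":-0.2,"x":-8,"y":0,"z":62,"wx":0,"wy":0,"wz":0},{"claw":-0.2,"x":-13,"y":0,"z":95,"wx":0,"wy":0,"wz":0},{"claw":-0.2,"x":-18,"y":0,"z":128,"wx":0,"wy":0,"wz":0},{"claw":-0.2,"x":-23,"y":0,"z":159,"wx":0,"wy":0,"wz":0},{"claw":-0.2,"x":-27,"y":0,"z":184,"wx":0,"wy":0,"wz":0},{"claw":-0.2,"x":-29,"y":0,"z":197,"wx":0,"wy":0,"wz":0},{"claw":-0.2,"x":-29.5,"y":0,"z":201,"wx":0,"wy":0,"wz":0}]'
python3 -c "
from h import *
imaging.read_camera('top');imaging.read_camera('top')
st();to(479,-21,112)"
```

```text
t: 48.4
ee_pos: [0.5187, -0.2841, 0.1077]
eef_rot: [-1.571, -0.0, -0.0]
force: [-1.9, 0.2, 5.7]
width: 0.0512
t: 49.4
ee_pos: [0.5081, -0.2201, 0.1822]
eef_rot: [-1.571, 0.0, -0.0]
force: [1.2, 0.0, -2.1]
width: 0.0513
t: 50.4
ee_pos: [0.4785, -0.0197, 0.1819]
eef_rot: [-1.571, -0.001, 0.002]
force: [0.2, 0.3, -2.9]
width: 0.0513
t 50.5 pos [478.9 -20.7 182.1] F [ 0.4 -0.9 -2.2] w 51.5
[[ 1.    -0.    -0.001]
 [ 0.001 -0.     1.   ]
 [-0.    -1.    -0.   ]]
j [-0.291  0.026  1.897 -0.     1.218 -0.292]
xyz [ 0.1 70.1 -0.3] w [ 0.01  0.03 -0.01]
```

```bash
python3 -m creep '[{"claw":-0.2,"x":0,"y":10,"z":0,"wx":0,"wy":0,"wz":0},{"claw":-0.2,"x":0,"y":24,"z":0,"wx":0,"wy":0,"wz":0},{"claw":-0.2,"x":0,"y":38,"z":0,"wx":0,"wy":0,"wz":0},{"claw":-0.2,"x":0,"y":50,"z":0,"wx":0,"wy":0,"wz":0},{"claw":-0.2,"x":0,"y":60,"z":0,"wx":0,"wy":0,"wz":0},{"claw":-0.2,"x":0,"y":66,"z":0,"wx":0,"wy":0,"wz":0},{"claw":-0.2,"x":0,"y":68.5,"z":0,"wx":0,"wy":0,"wz":0},{"claw":-0.2,"x":0,"y":69,"z":0,"wx":0,"wy":0,"wz":0}]'
python3 -m creep '[{"claw":-0.2,"x":0,"y":0.5,"z":0,"wx":0,"wy":0,"wz":0},{"claw":-0.2,"x":0,"y":1,"z":0,"wx":0,"wy":0,"wz":0},{"claw":-0.2,"x":0,"y":1,"z":0,"wx":0,"wy":0,"wz":0},{"claw":0.25,"x":0,"y":1,"z":0,"wx":0,"wy":0,"wz":0},{"claw":0.35,"x":0,"y":1,"z":0,"wx":0,"wy":0,"wz":0},{"claw":0.5,"x":0,"y":1,"z":0,"wx":0,"wy":0,"wz":0},{"claw":0.7,"x":0,"y":1,"z":0,"wx":0,"wy":0,"wz":0},{"claw":0.7,"x":0,"y":1,"z":0,"wx":0,"wy":0,"wz":0}]'
python3 -m creep '[{"claw":0.7,"x":0,"y":-8,"z":0,"wx":0,"wy":0,"wz":0},{"claw":0.7,"x":0,"y":-24,"z":0,"wx":0,"wy":0,"wz":0},{"claw":0.7,"x":0,"y":-40,"z":0,"wx":0,"wy":0,"wz":0},{"claw":0.7,"x":0,"y":-56,"z":0,"wx":0,"wy":0,"wz":0},{"claw":0.7,"x":0,"y":-72,"z":0,"wx":0,"wy":0,"wz":0},{"claw":0.7,"x":0,"y":-83,"z":0,"wx":0,"wy":0,"wz":0},{"claw":0.7,"x":0,"y":-89,"z":0,"wx":0,"wy":0,"wz":0},{"claw":0.7,"x":0,"y":-90,"z":0,"wx":0,"wy":0,"wz":0}]'; python3 - <<'E'
from h import *
c,W,d=tins('wrist',roi=lambda W:(W[...,0]>.43)&(W[...,0]<.52)&(abs(W[...,1])<.16)); cv2.imwrite('pics/w12.png',c)
st(); to(618.5,-288.2,202)
E
```

```text
t: 51.5
ee_pos: [0.4792, -0.0209, 0.1133]
eef_rot: [-1.571, -0.0, -0.0]
force: [0.6, -0.4, -2.0]
width: 0.0514
t: 52.5
ee_pos: [0.479, -0.0208, 0.1122]
eef_rot: [-1.571, 0.0, 0.0]
force: [-0.3, -0.8, 0.7]
width: 0.075
t: 53.5
ee_pos: [0.4791, -0.0209, 0.2024]
eef_rot: [-1.571, -0.0, -0.0]
force: [-1.1, -1.1, 0.6]
width: 0.0754
wrist red coaster 1174 circ [ 480.8 -113. ] 37.5 mean [ 481.8 -129.4   10.9]
wrist green lid 4343 circ [478.5 -20. ] 25.5 mean [478.5 -17.6 160.5]
wrist green coaster 961 circ [478.7 -22.3] 37.4 mean [477.5  -5.8  10.7]
wrist blue lid 6459 circ [478.8  71.2] 25.7 mean [478.6  72.1 160.6]
wrist blue coaster 458 circ [477.7  55.2] 33.7 mean [478.3  41.4  10.7]
t 53.55 pos [478.9 -20.8 202.1] F [-0.2 -0.1 -0.4] w 74.8
[[ 1. -0. -0.]
 [ 0.  0.  1.]
 [-0. -1.  0.]]
j [-0.292  0.002  1.878 -0.     1.262 -0.292]
xyz [ 1.396e+02  1.000e-01 -2.674e+02] w [-0.    0.   -0.02]
```

View pics/w12.png

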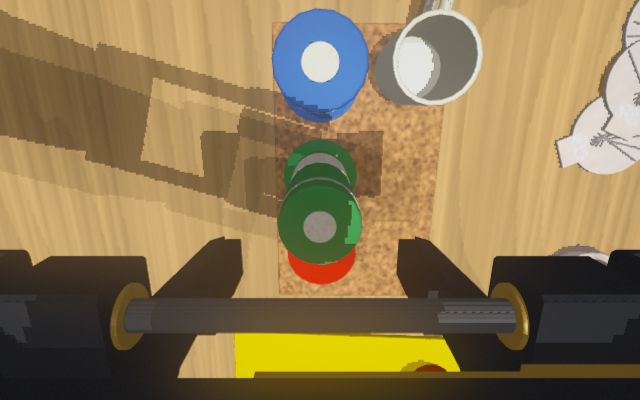

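Green is at pixel (320,225), about 2 mm from its coaster's centre. Blue stands at (320,62). Last, red.

```bash
python3 -m creep '[{"claw":0.7,"x":10,"y":0,"z":-20,"wx":0,"wy":0,"wz":0},{"claw":0.7,"x":30,"y":0,"z":-58,"wx":0,"wy":0,"wz":0},{"claw":0.7,"x":52,"y":0,"z":-100,"wx":0,"wy":0,"wz":0},{"claw":0.7,"x":75,"y":0,"z":-143,"wx":0,"wy":0,"wz":0},{"claw":0.7,"x":98,"y":0,"z":-186,"wx":0,"wy":0,"wz":0},{"claw":0.7,"x":119,"y":0,"z":-228,"wx":0,"wy":0,"wz":0},{"claw":0.7,"x":135,"y":0,"z":-258,"wx":0,"wy":0,"wz":0},{"claw":0.7,"x":139.5,"y":0,"z":-267.4,"wx":0,"wy":0,"wz":0}]'
python3 -m creep '[{"claw":0.7,"x":0,"y":5,"z":0,"wx":0,"wy":0,"wz":0},{"claw":0.7,"x":0,"y":20,"z":0,"wx":0,"wy":0,"wz":0},{"claw":0.7,"x":0,"y":36,"z":0,"wx":0,"wy":0,"wz":0},{"claw":0.7,"x":0,"y":54,"z":0,"wx":0,"wy":0,"wz":0},{"claw":0.7,"x":0,"y":72,"z":0,"wx":0,"wy":0,"wz":0},{"claw":0.7,"x":0,"y":86,"z":0,"wx":0,"wy":0,"wz":0},{"claw":0.7,"x":0,"y":93.5,"z":0,"wx":0,"wy":0,"wz":0},{"claw":0.7,"x":0,"y":95,"z":0,"wx":0,"wy":0,"wz":0}]'
python3 -m creep '[{"claw":0.5,"x":0,"y":0,"z":0,"wx":0,"wy":0,"wz":0},{"claw":0.3,"x":0,"y":0,"z":0,"wx":0,"wy":0,"wz":0},{"claw":0.2,"x":0,"y":0,"z":0,"wx":0,"wy":0,"wz":0},{"claw":0,"x":0,"y":0,"z":0,"wx":0,"wy":0,"wz":0},{"claw":-0.2,"x":0,"y":0,"z":0,"wx":0,"wy":0,"wz":0},{"claw":-0.2,"x":0,"y":0,"z":0,"wx":0,"wy":0,"wz":0},{"claw":-0.2,"x":0,"y":0,"z":0,"wx":0,"wy":0,"wz":0},{"claw":-0.2,"x":0,"y":0,"z":0,"wx":0,"wy":0,"wz":0}]' 25
python3 -c "
from h import *
st();to(481,-111.5,182.6)"
```

```text
t: 54.55
ee_pos: [0.6184, -0.2913, 0.2007]
eef_rot: [-1.57, 0.003, -0.001]
force: [0.1, 0.4, -0.7]
width: 0.0749
t: 55.55
ee_pos: [0.6184, -0.2882, 0.1066]
eef_rot: [-1.57, 0.0, 0.0]
force: [0.2, -0.1, 0.1]
width: 0.075
t: 56.55
ee_pos: [0.6188, -0.2884, 0.1077]
eef_rot: [-1.571, -0.001, -0.0]
force: [-1.3, 0.6, 5.6]
width: 0.0517
t 56.55 pos [ 618.8 -288.4  107.7] F [-1.3  0.6  5.6] w 51.7
[[ 1.     0.001 -0.   ]
 [ 0.    -0.     1.   ]
 [ 0.001 -1.    -0.   ]]
j [-0.61   0.541  1.408 -0.     1.191 -0.61 ]
xyz [-137.7  -75.   176.9] w [0.02 0.01 0.03]
```

```bash
python3 -m creep '[{"claw":-0.2,"x":0,"y":-4,"z":0,"wx":0,"wy":0,"wz":0},{"claw":-0.2,"x":0,"y":-14,"z":0,"wx":0,"wy":0,"wz":0},{"claw":-0.2,"x":0,"y":-30,"z":0,"wx":0,"wy":0,"wz":0},{"claw":-0.2,"x":0,"y":-46,"z":0,"wx":0,"wy":0,"wz":0},{"claw":-0.2,"x":-3,"y":-60,"z":4,"wx":0,"wy":0,"wz":0},{"claw":-0.2,"x":-10,"y":-71,"z":12,"wx":0,"wy":0,"wz":0},{"claw":-0.2,"x":-22,"y":-75,"z":28,"wx":0,"wy":0,"wz":0},{"claw":-0.2,"x":-37,"y":-75,"z":47,"wx":0,"wy":0,"wz":0}]'
python3 -m creep '[{"claw":-0.2,"x":-15,"y":0,"z":20,"wx":0,"wy":0,"wz":0},{"claw":-0.2,"x":-31,"y":0,"z":40,"wx":0,"wy":0,"wz":0},{"claw":-0.2,"x":-48,"y":0,"z":62,"wx":0,"wy":0,"wz":0},{"claw":-0.2,"x":-64,"y":0,"z":83,"wx":0,"wy":0,"wz":0},{"claw":-0.2,"x":-79,"y":0,"z":102,"wx":0,"wy":0,"wz":0},{"claw":-0.2,"x":-92,"y":0,"z":119,"wx":0,"wy":0,"wz":0},{"claw":-0.2,"x":-99,"y":0,"z":128,"wx":0,"wy":0,"wz":0},{"claw":-0.2,"x":-100.5,"y":0,"z":130,"wx":0,"wy":0,"wz":0}]'
python3 -c "
from h import *
imaging.read_camera('top');imaging.read_camera('top')
st();to(481,-111.5,112)"
```

```text
t: 57.55
ee_pos: [0.581, -0.2405, 0.1831]
eef_rot: [-1.571, -0.001, -0.001]
force: [0.4, 0.6, -2.7]
width: 0.0511
t: 58.55
ee_pos: [0.4807, -0.1108, 0.1825]
eef_rot: [-1.571, -0.001, 0.0]
force: [0.1, -0.3, -2.3]
width: 0.0516
t 58.65 pos [ 481.3 -111.4  182.5] F [-0.4 -0.3 -2.3] w 51.3
[[ 1.     0.001 -0.   ]
 [ 0.    -0.     1.   ]
 [ 0.001 -1.    -0.   ]]
j [-0.468  0.058  1.863 -0.     1.22  -0.468]
xyz [-0.3 70.5 -0.1] w [0.02 0.01 0.04]
```

```bash
python3 -m creep '[{"claw":-0.2,"x":0,"y":10,"z":0,"wx":0,"wy":0,"wz":0},{"claw":-0.2,"x":0,"y":24,"z":0,"wx":0,"wy":0,"wz":0},{"claw":-0.2,"x":0,"y":38,"z":0,"wx":0,"wy":0,"wz":0},{"claw":-0.2,"x":0,"y":50,"z":0,"wx":0,"wy":0,"wz":0},{"claw":-0.2,"x":0,"y":60,"z":0,"wx":0,"wy":0,"wz":0},{"claw":-0.2,"x":0,"y":66,"z":0,"wx":0,"wy":0,"wz":0},{"claw":-0.2,"x":0,"y":68.5,"z":0,"wx":0,"wy":0,"wz":0},{"claw":-0.2,"x":0,"y":69.5,"z":0,"wx":0,"wy":0,"wz":0}]'
python3 -m creep '[{"claw":-0.2,"x":0,"y":0.5,"z":0,"wx":0,"wy":0,"wz":0},{"claw":-0.2,"x":0,"y":1,"z":0,"wx":0,"wy":0,"wz":0},{"claw":-0.2,"x":0,"y":1,"z":0,"wx":0,"wy":0,"wz":0},{"claw":0.25,"x":0,"y":1,"z":0,"wx":0,"wy":0,"wz":0},{"claw":0.35,"x":0,"y":1,"z":0,"wx":0,"wy":0,"wz":0},{"claw":0.5,"x":0,"y":1,"z":0,"wx":0,"wy":0,"wz":0},{"claw":0.7,"x":0,"y":1,"z":0,"wx":0,"wy":0,"wz":0},{"claw":0.7,"x":0,"y":1,"z":0,"wx":0,"wy":0,"wz":0}]'
python3 -m creep '[{"claw":0.7,"x":0,"y":-8,"z":0,"wx":0,"wy":0,"wz":0},{"claw":0.7,"x":0,"y":-24,"z":0,"wx":0,"wy":0,"wz":0},{"claw":0.7,"x":0,"y":-40,"z":0,"wx":0,"wy":0,"wz":0},{"claw":0.7,"x":0,"y":-60,"z":0,"wx":0,"wy":0,"wz":0},{"claw":0.7,"x":0,"y":-80,"z":0,"wx":0,"wy":0,"wz":0},{"claw":0.7,"x":0,"y":-98,"z":0,"wx":0,"wy":0,"wz":0},{"claw":0.7,"x":0,"y":-108,"z":0,"wx":0,"wy":0,"wz":0},{"claw":0.7,"x":0,"y":-110,"z":0,"wx":0,"wy":0,"wz":0}]'
python3 - <<'E'
from h import *
c,W,d=tins('wrist',roi=lambda W:(W[...,0]>.43)&(W[...,0]<.52)&(abs(W[...,1])<.16)); cv2.imwrite('pics/w13.png',c)
st()
E
```

```text
t: 59.65
ee_pos: [0.4812, -0.1113, 0.1129]
eef_rot: [-1.571, -0.0, -0.0]
force: [0.3, -0.2, -1.6]
width: 0.0515
t: 60.65
ee_pos: [0.481, -0.1113, 0.1117]
eef_rot: [-1.571, 0.0, 0.0]
force: [0.1, 0.4, -0.0]
width: 0.0749
t: 61.65
ee_pos: [0.4814, -0.1114, 0.2229]
eef_rot: [-1.572, -0.001, -0.001]
force: [-0.1, -0.5, -0.5]
width: 0.0751
wrist red lid 2454 circ [ 480.5 -110.9] 25.4 mean [ 482.1 -101.3  160.3]
wrist red coaster 1218 circ [ 480.4 -110.9] 37.7 mean [480.1 -93.3  10.7]
wrist green lid 5182 circ [478.4 -20.9] 25.8 mean [478.4 -20.3 160.6]
wrist green coaster 414 circ [476.8 -11.9] 48.0 mean [480.1 -50.5  10.7]
wrist blue coaster 927 circ [478.   54.1] 33.5 mean [478.9  45.   10.6]
t 61.7 pos [ 481.2 -111.3  222.3] F [ 0.2 -0.1  0.2] w 75.1
[[ 1.     0.001 -0.   ]
 [ 0.    -0.     1.   ]
 [ 0.001 -1.    -0.   ]]
j [-0.468  0.012  1.824  0.     1.304 -0.468]
```

Retreat to the side, then do a full final check.

```bash
python3 -m creep '[{"claw":0.7,"x":0,"y":-5,"z":-15,"wx":0,"wy":0,"wz":0},{"claw":0.7,"x":0,"y":-10,"z":-40,"wx":0,"wy":0,"wz":0},{"claw":0.7,"x":0,"y":-15,"z":-70,"wx":0,"wy":0,"wz":0},{"claw":0.7,"x":0,"y":-20,"z":-105,"wx":0,"wy":0,"wz":0},{"claw":0.7,"x":0,"y":-20,"z":-140,"wx":0,"wy":0,"wz":0},{"claw":0.7,"x":0,"y":-20,"z":-170,"wx":0,"wy":0,"wz":0},{"claw":0.7,"x":0,"y":-20,"z":-190,"wx":0,"wy":0,"wz":0},{"claw":0.7,"x":0,"y":-20,"z":-200,"wx":0,"wy":0,"wz":0}]'
python3 - <<'E'
from h import *
roi=lambda W:(W[...,0]>.43)&(W[...,0]<.525)&(abs(W[...,1])<.16)
for n in('top','scene'):
    c,W,d=tins(n,roi=roi); x,y,z=W[...,0],W[...,1],W[...,2]
    m=mask(c,'purple',60)&(z>.074)&(z<.1)&(x>.4)&(y>.2)&(y<.4); print(n,'handle',m.sum(),box(W[m]))
    m=(z>.028)&(z<.043)&(x>.45)&(x<.56)&(y>.22)&(y<.34); print('block',box(W[m]))
    m=(z>.075)&(z<.1)&(x>.53)&(x<.65)&(y>.02)&(y<.2); print('mug',m.sum(),np.round(np.r_[W[m].min(0),W[m].max(0)],3))
    cv2.imwrite(f'pics/{n}14.png',cv2.resize(c[60:280,150:500],None,fx=2.2,fy=2.2))
st()
E
```

```text
t: 62.7
ee_pos: [0.4807, -0.3124, 0.2412]
eef_rot: [-1.57, 0.001, -0.0]
force: [0.6, 0.2, -0.6]
width: 0.0746
top red lid 444 circ [ 480.4 -113.3] 25.9 mean [ 480.  -112.8  160.2]
top red coaster 271 circ [ 481.4 -111.6] 38.2 mean [471.9 -99.7  10.6]
top green lid 284 circ [476.7 -22.2] 24.7 mean [476.3 -21.3 160.2]
top green coaster 92 circ [478.9 -22.9] 33.8 mean [460.6 -23.3  10.8]
top blue lid 407 circ [478.4  69.7] 25.4 mean [477.4  69.  160.2]
top blue coaster 185 circ [479.2  69.4] 35.2 mean [467.7  58.6  10.7]
top handle 141 [498.1, 278.1, 26.5, 26.8, 7.7]
block [497.9, 277.9, 44.2, 53.9, 82.5]
mug 248 [0.532 0.048 0.075 0.597 0.13  0.092]
scene red lid 185 circ [ 483.1 -111.4] 28.1 mean [ 488.5 -108.7  159. ]
scene red coaster 174 circ [ 483.5 -107.6] 39.6 mean [ 495.5 -104.6   10.5]
scene green lid 179 circ [482.3 -21.4] 27.9 mean [487.6 -17.5 159. ]
scene green coaster 170 circ [482.6 -22.3] 37.8 mean [496.  -19.6  10.7]
scene blue lid 188 circ [480.6  74.2] 27.9 mean [487.3  72.8 158.9]
scene handle 88 [502.0, 281.7, 27.2, 26.3, 16.6]
block [501.5, 281.1, 44.0, 57.9, 81.5]
mug 312 [0.531 0.051 0.075 0.601 0.135 0.09 ]
t 62.8 pos [ 480.8 -311.9  241.4] F [-0.1  0.4  0.5] w 74.8
[[ 1.    -0.     0.001]
 [-0.001  0.     1.   ]
 [-0.    -1.     0.   ]]
j [-0.782  0.175  1.609 -0.     1.359 -0.782]
```

View pics/scene14.png

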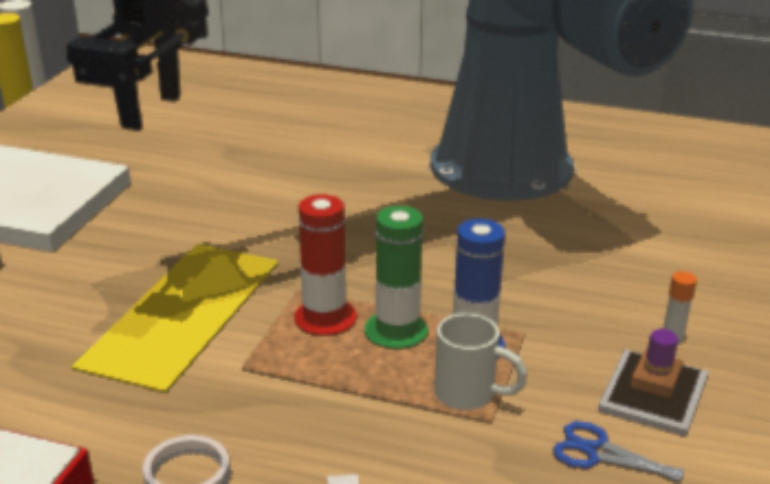

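View pics/top14.png

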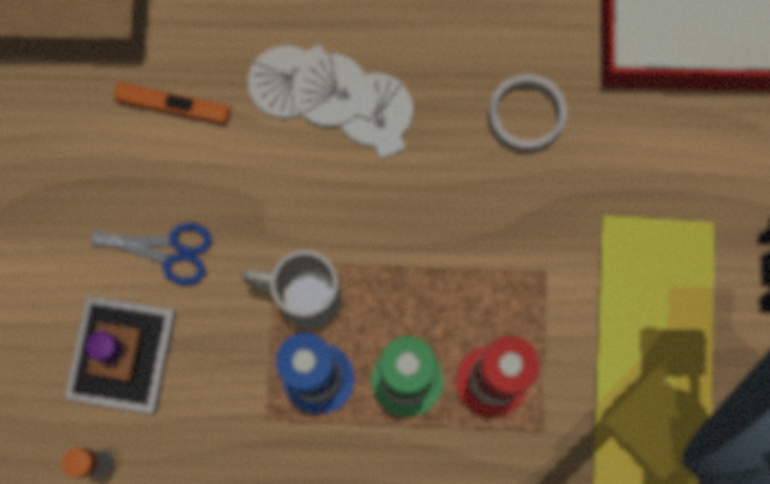

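Red, green and blue stand on their own coasters, at (323,265), (398,275) and (480,285) in the scene crop. The stamp is upright in the middle of the pad at (660,365), the mug is unmoved, and the gripper is well clear. Handing in.

```bash
python3 -c "
from rig import ctrl
print(ctrl.sign_off())"
```

```text
the job is handed in; nothing more can be done
None
```

The job is done and handed in at about 63 s of the 147 s allowed, with no verdict reported. I moved the red, green and blue tins to the yellow board and stood the stamp upright on the ink pad. Then I put blue, green and red back on their own coasters.

- **Tins:** all three stand upright with their lids at 160 mm, each about 0–2 mm from its coaster's centre in the top and wrist views.
- **Stamp:** just after release the wrist view put its block within 1 mm of the pad's centre and square to it. In the last check the top view still has it within about 3 mm.
- **Mug:** its rim measures the same as before to within a few mm.
- **Forces:** the largest force reading between moves was about 6 N, and the gripper ended well clear of everything.
- **Disagreements:** the cameras differed from each other by 2–4 mm in absolute position. The last scene-view fit, with the coasters partly hidden, put red about 4 mm off its coaster. It gave no fit for the blue coaster, which the mug hides.

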